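Open the weld timer and set its thumbwheels

TASK

Set up the bench weld timer: pull the pry bar out of its holder and use it, toe in the notch, to lever off every snap cover that is still on the console - do not pull a snapped-on cover with the fingers. In the end the bar stands in its holder again, the covers lie in the tray, and all three thumbwheels are rolled so that the row of three dots is straight up at the index marks. Leave the hammer, the bronze leaf and the spray can alone.

Things in the scene. Friction and masses are not known exactly. Their poses are not given: they have to be found in the camera images.
- timer: Weld timer console, fixed to the bench: grey steel box 200 (x) x 340 (y) x 50 mm high; origin at the centre of its underside; its front (-x side) faces roughly to the robot. Its top deck is 50 mm above the bench. Three bays lie side by side on the deck, 100 mm apart: bay 1 at -y, 2 in the middle, 3 at +y. In front of the bays 67 mm of flat open deck remains.
- bay1 (a point): Centre of bay 1 on the deck surface (axes as the console's); the origin of cover 1 lies here while it is snapped on. Every bay is a trough 66 mm wide, 96 mm long, open to the front, with solid 22 mm high lands at both sides and behind.
- bay2 (a point): The same for bay 2 and cover 2. In every bay stands a black block 44 mm wide and 10 mm high, from 26 mm in front of the bay's centre to 40 mm behind it, with a thumbwheel showing through its top.
- bay3 (a point): The same for bay 3 and cover 3.
- cover1: Snap cover of bay 1 (absent in some runs: that bay is then open): off-white plastic cap 90 (x) x 60 (y) x 27 mm high, 50 g, open underneath, walls 3 mm; origin at the centre of its lower rim, z up through its lid, axes as the console's while on. Snapped on, it stands on the deck, lid 5 mm above the lands, 3 mm gaps at its sides. Notch: see cover 2; how it frees: see cover 3.
- cover2: Snap cover of bay 2 (may be absent), like cover 1. Every cover has a notch at the foot of its front (-x) wall, in the middle, 32 mm wide and 7 mm high, with 16 mm of free depth behind that wall. Two sprung noses on the block, 20 mm in front of the cover's centre, hold the cover down by its side walls: 8 to 14 N upwards at the front wall and about 9 mm of lift there free it.
- cover3: Snap cover of bay 3 (may be absent), like cover 1. Once freed, a cover stays up on its noses, nose-up by about 0.17 rad, its front wall about 15 mm and its centre about 8 mm higher than when seated; it can then be gripped across its 60 mm width, above the lands, and lifted out.
- wheel1 (a joint): Turn of thumbwheel 1, rad: 0 = the row of one black dot is straight up; each further 0.6 rad brings up the next row (1.2 = three dots, 2.4 = five). Grows as the wheel's top rolls to the console's +x. Off-white wheel, radius 22, width 24 mm, axle along the console's y. Two white index marks on the block show straight up.
- wheel2 (a joint): Turn of thumbwheel 2, same scale and shape. Every wheel turns smoothly, without clicks, against about 1 N at the rim, stays where it is left, and has end stops at -0.15 and 2.55.
- wheel3 (a joint): Turn of thumbwheel 3, same scale and shape.
- wheel1_top (a point): Topmost point of thumbwheel 1's rim, 21 mm above the deck, 11 mm above its block, 1 mm below the lands; fixed to the console.
- wheel2_top (a point): Topmost point of thumbwheel 2's rim, 21 mm above the deck, 11 mm above its block, 1 mm below the lands; fixed to the console.
- wheel3_top (a point): Topmost point of thumbwheel 3's rim, 21 mm above the deck, 11 mm above its block, 1 mm below the lands; fixed to the console.
- prybar: Steel pry bar, L-shaped, 200 mm tall, 220 g. Origin under its shank on the underside of its foot; z up the shank, x to the toe. Flat foot 48 x 20 x 4 mm, from heel edge x = -14 mm to toe edge x = +34 mm. Shank 12 x 14 mm. Black rubber grip 26 (x) x 20 (y) mm, 110 to 200 mm above the underside. With toe under a cover and heel on the deck, tipping the top back (to its -x) lifts the toe.
- holder: Upright aluminium holder, fixed to the bench: open pocket, inside 56 (x) x 28 (y) mm, walls 4 mm, 85 mm high, inner floor 5 mm above the bench, on a 90 mm square foot plate. Origin at the centre of its underside. At the start the bar stands in it, toe to the holder's +x, the bar's origin 10 mm to -x of the holder's origin.
- tray: Loose open aluminium tray, 310 (x) x 150 (y) x 30 mm high, walls 4 mm, floor 4 mm thick, 0.9 kg. Origin at the centre of its underside.
- hammer: Bystander: hammer lying on the bench beyond the console. To be left alone.
- leaf: Bystander: dark cast bronze leaf, 120 mm across with a 85 mm stem, lying beyond the console. To be left alone.
- spray: Bystander: spray can, 60 mm diameter and 160 mm tall, standing beyond the console. To be left alone.
Mind the look-alikes: they are no part of the job. What is shaped like the cover2 but purple is not meant. Leave any turquoise look-alike of the cover3 alone.

How it is judged:
By the outcome, as a careful person would: the job done as asked, in the order asked, and still so for the second after the job is handed in, with the robot touching nothing.
Of cover1, cover2, cover3 only 2 to 3 are there at a start; the rules pass over those that are not, and their reading is None.
At some moment in a run one of tray may be knocked a few centimetres aside while the robot is not near it.
It also fails if it takes over 210 s, if anything falls off the work surface, if the arm or the gripper's body presses on something with over 40 N, if the wrist force passes 120 N, or if a joint passes its speed limit or range.

ROBOT

A 6-joint arm with a two-finger parallel gripper is mounted at the origin on the work surface. World frame = base frame: x ahead of the robot, y to its left, z up, the work surface at z = 0. Lengths are in m, angles in rad, forces in N, time in s.
With the tool pointing down it reaches from about 0.425 to 0.95 m from the base axis. Payload 3.5 kg.
Tool frame: the origin (TCP) lies at the very end of the fingers, on their centre line; the grasp point (between the pads) lies 19 mm behind it; z points along the fingers, y is the line along which they close (so a half turn about z gives the same grasp; the last joint's range is limited). The gripper opens to 85 mm and grips with 20 to 120 N. Pads are 22 mm wide; open, the fingers measure 114 mm over their backs; the gripper's body (76 mm by 85 mm) begins 54 mm behind the grasp point. The pads swing forward as they close: fully open they stand 13 mm farther back than shut.
Start: joints at [-1.477, 0.286, 1.577, -0, 1.279, -0.15], TCP at [0.163, -0.655, 0.231] pointing down, gripper open.
Joint ranges: [-2.77, 2.77], [-0.9, 2.22], [0.21, 2.48], [-1.53, 4.67], [0.24, 2.81], [-2.84, 2.84]. Speed limits (rad/s): [2.79, 2.79, 3.14, 3.14, 3.14, 3.14].

INTERFACE

Orientations are given as a unit quaternion [x, y, z, w].
In Python, from rig import env gives the robot as it stands.
- The arm moves only by the tool play_rows, never from a script. Its argument "increments" is one flat list of numbers, 7 for each row, row after row: the turn, a rotation vector about the tool's x, y, z normalised to -1 to 1, where 1 is 60 degrees, then the shift along the tool's x, y, z normalised to -1 to 1, where 1 is 1 m, then the opening, from -1 (shut) to 1 (fully open). A call has 1 to 8 rows; each row shifts and turns the commanded pose from where the row before left it, along the tool's axes as they then stand; what a row does not reach is not made up. A row lasts 1/12 s, in which the tool goes at most 41.7 mm and 7.16 degrees, less where a joint would pass 70% of its speed; a pose out of reach is approached as far as the arm can. A call with a number of a shift or a turn outside -1 to 1 is refused whole. A call with a gripper value outside its range is refused whole. The fingers move at their own pace and stop on an object; "squeeze" is the grip in N (left out, the last holds). Time passes only in rows, so rows that do not move let the fingers close. It gives the time, the measured TCP pose, the force, the opening and the grip force at its end, in the units of the state.
- env.state(): the state, without advancing time (a new reading comes with each control period).
- env.snapshot(name): name is "scene" or "top" or "wrist"; returns a dict with "img" (384x512x3 uint8, red, green, blue), "intrinsics" (3x3 intrinsics, pixels), "k1" (the pictures are not rectified: a ray, as slopes to the right and down, at radius r is drawn at 1 + k1 r^2 times it, then the intrinsics apply), "rvec" (rotation vector, rad) and "tvec" (3), from world to camera coordinates, as OpenCV has them. Camera axes: x right, y down, z forward; pixel columns grow to the right and rows downward; lengths in m; the calibration is good to about 2 mm. A picture is of the moment at which its call begins. There is no depth.
- env.close_job(): hands the job in; it is judged then, once.
The state is a dict: "time_s": time; "q": joint angles; "joint_vel": joint speeds; "effort": joint torques, N m; "tcp_pos": TCP position; "tcp_rot": TCP orientation; "contact_force": force on the tool from outside, world axes, zero at the start; "moment": the same for the moment, N m; "opening": finger opening in m; "grip_force": force on a finger pad.
Only numpy, scipy, OpenCV 4.12 (cv2) and the standard library are available. Lean on these libraries where they do the work, as an engineer would, in place of code of your own. Each camera call takes 0.05 s, during which the arm holds its last target. There are 200 camera calls.

## Working session

There is one attempt and no reset: what is moved stays moved. The work goes in short steps, Python scripts to look and compute and a tool call to move; the robot and the scene stay as the last step left them, time stands still between calls to the robot, and variables do not carry over. Pictures are saved under pics/ and viewed, at most 14 in all, crops included, and the job is handed in when it is done.

Besides the shell and the picture viewer there is one more tool, called after "Call:" by a JSON object that holds its "api" and its "payload", one argument or row to a line. play_rows: Moves the arm, as the interface text tells. Scaled input: -1 to 1 covers 1 m each way for a shift and 60 degrees each way for a turn. Its arguments: {"type":"object","properties":{"increments":{"type":"array"},"squeeze":{"type":"number"}},"required":["increments"]}

```bash
ls; mkdir -p pics
cat > h.py <<'E'
import numpy as np, cv2, pickle
from scipy.spatial.transform import Rotation as R
from rig import env
def snap(n,f=None):
    s=env.snapshot(n); pickle.dump(s,open(f'pics/{f or n}.pkl','wb'))
    if f: cv2.imwrite(f'pics/{f}.png',s['img'][:,:,::-1])
    return s
def load(f): return pickle.load(open(f'pics/{f}.pkl','rb'))
def ray(s,uv):
    K=np.array(s['intrinsics']);d=np.array([float(s['k1']),0,0,0,0])
    # drawn = (1+k1 r^2)*ray
    p=cv2.undistortPoints(np.array(uv,float).reshape(-1,1,2),K,d).reshape(-1,2)
    Rm=cv2.Rodrigues(np.array(s['rvec'],float))[0]
    return -Rm.T@np.array(s['tvec'],float).ravel(), np.c_[p,np.ones(len(p))]@Rm
def plane(s,uv,z):
    c,d=ray(s,uv); return c+d*((z-c[2])/d[:,2])[:,None]
def tri(views):
    A=np.zeros((3,3));b=np.zeros(3)
    for s,uv in views:
        c,d=ray(s,[uv]);d=d[0]/np.linalg.norm(d[0]);P=np.eye(3)-np.outer(d,d);A+=P;b+=P@c
    return np.linalg.solve(A,b)
def proj(s,p):
    K=np.array(s['intrinsics']);d=np.array([float(s['k1']),0,0,0,0])
    return cv2.projectPoints(np.array(p,float).reshape(-1,1,3),np.array(s['rvec'],float),np.array(s['tvec'],float),K,d)[0].reshape(-1,2)
E
python3 - <<'E'
from h import *
a=snap('scene','scene0');b=snap('top','top0')
for s in(a,b): print(ray(s,[[256,192]]),s['k1'],s['intrinsics'][0][0])
cv2.imwrite('pics/both0.png',cv2.resize(np.hstack([a['img'],b['img']])[:,:,::-1],(800,300)))
print(env.state())
E
```

```text
pics
(array([ 1.37592462, -0.01122698,  0.83662174]), array([[-0.72551857,  0.00990526, -0.68820518]])) 0.010712552918901073 368.26079163618635
(array([ 0.29766913, -0.00149019,  1.31322105]), array([[ 0.2375535 , -0.00733133, -0.97137663]])) -0.01906622490091042 442.4984530219118
{'time_s': 0.1, 'q': array([-1.47698546e+00,  2.87127245e-01,  1.57804144e+00, -5.55753707e-06,
        1.27860533e+00, -1.50007572e-01]), 'joint_vel': array([ 0.00032249, -0.00246614, -0.00339158,  0.00084085,  0.0001499 ,
        0.00026809]), 'effort': array([ 3.63968074e-04, -4.07296944e+01, -2.93699795e+01, -1.51022618e-04,
        3.39864935e-03,  1.25385424e-05]), 'tcp_pos': array([ 0.16291731, -0.65442624,  0.23004618]), 'tcp_rot': array([ 9.92577582e-01,  1.21608203e-01,  2.79832921e-05, -1.09032704e-03]), 'contact_force': array([-0.22488121, -0.30678459, -0.27237759]), 'moment': array([-0.00906826,  0.00825602,  0.01912028]), 'grip_force': 0.0, 'opening': 0.08559725541249773}
```

View pics/top0.png

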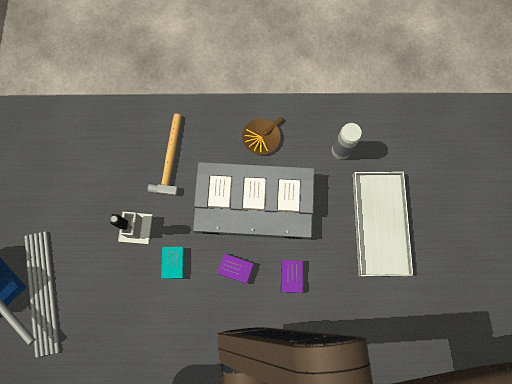

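View pics/scene0.png

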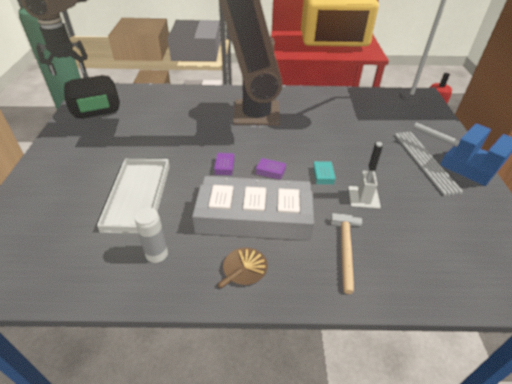

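The top view shows three off-white covers on the console at (220,191), (255,193) and (289,194). The holder with the bar is at (135,228), the tray at (383,224). Look-alikes: purple (236,268) and (292,276), turquoise (172,263).

Run:
```python
from h import *
a=load('scene0');b=load('top0')
def quads(s,roi,thr,amin):
    x0,y0,x1,y1=roi;im=s['img'][y0:y1,x0:x1];hsv=cv2.cvtColor(im,cv2.COLOR_RGB2HSV)
    m=((hsv[...,2]>thr)&(hsv[...,1]<70)).astype(np.uint8)
    m=cv2.morphologyEx(m,cv2.MORPH_CLOSE,np.ones((3,3)))
    out=[]
    for c in cv2.findContours(m,cv2.RETR_EXTERNAL,cv2.CHAIN_APPROX_NONE)[0]:
        if cv2.contourArea(c)>amin:
            r=cv2.minAreaRect(c);out.append((np.array(r[0])+[x0,y0],r[1],r[2],cv2.contourArea(c)))
    return sorted(out,key=lambda o:o[0][0])
T=quads(b,(200,168,308,215),195,300);S=quads(a,(200,180,310,216),195,150)
for o in T:print('T',o)
for o in S:print('S',o)
for t,s_ in zip(T,S[::-1]):pass
for t in T:print(plane(b,[t[0]],.077))
for s_ in S:print(plane(a,[s_[0]],.077))
for q in quads(b,(345,160,420,285),150,500):
    print('tray',q)
x=cv2.resize(b['img'][155:300,90:330],(0,0),fx=3.3,fy=3.3,interpolation=cv2.INTER_CUBIC);cv2.imwrite('pics/c1.png',x[:,:,::-1])
x=cv2.resize(a['img'][135:245,190:390],(0,0),fx=4,fy=4,interpolation=cv2.INTER_CUBIC);cv2.imwrite('pics/c2.png',x[:,:,::-1])
```

```text
T (array([219.1448288, 190.7620697]), (20.844417572021484, 30.39464569091797), 4.763641834259033, 583.0)
T (array([253.81207275, 192.69482803]), (20.846317291259766, 30.418006896972656), 3.3664605617523193, 583.5)
T (array([288.35538483, 194.60307693]), (20.967668533325195, 30.342100143432617), 3.1798300743103027, 589.0)
S (array([220.92352867, 195.99411774]), (23.00895118713379, 23.622522354125977), 4.39870548248291, 472.5)
S (array([254.5, 198. ]), (21.819114685058594, 23.81089973449707), 5.19442892074585, 474.0)
S (array([288.5, 200. ]), (24.0, 21.0), 90.0, 480.0)
[[0.60415483 0.09524642 0.077     ]]
[[ 0.59796413 -0.00451767  0.077     ]]
[[ 0.59186165 -0.10369831  0.077     ]]
[[ 0.59440074 -0.10401851  0.077     ]]
[[ 0.60089556 -0.00464995  0.077     ]]
[[0.6072886  0.09519461 0.077     ]]
tray (array([382.0376091 , 223.56416321]), (106.6299819946289, 54.01344299316406), 86.18592071533203, 5313.0)
```

View pics/c1.png

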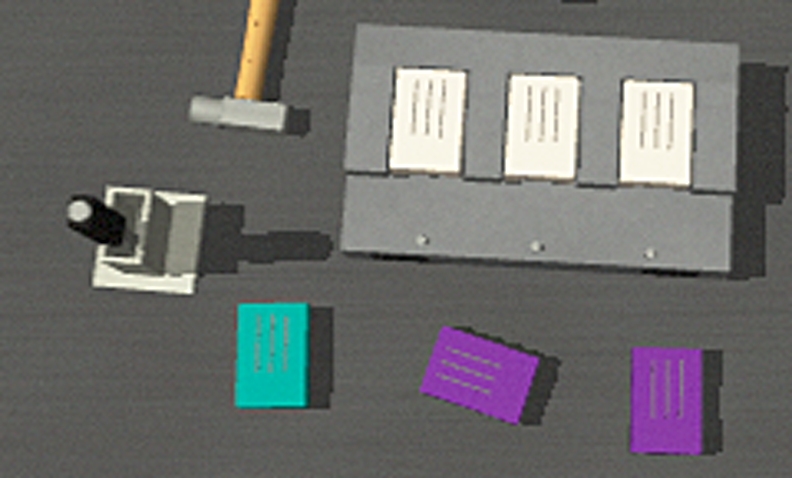

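View pics/c2.png

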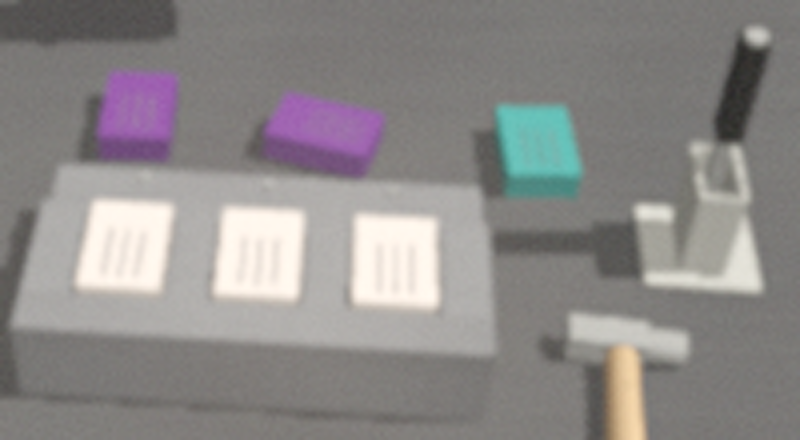

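c1 shows the bar's cap at crop (80,210) and the open pocket at (125,225), long side along world x. c2 shows the shank at the robot side of the pocket, so the toe points to world +x. The off-white covers are the real ones; the purple and turquoise pieces are decoys. Next: measure the bar, holder and tray.

Run:
```python
from h import *
a=load('scene0');b=load('top0')
def c1(p): return np.array(p)/3.3+[90,155]-.35
def c2(p): return np.array(p)/4.+[190,135]-.4
print('cap',tri([(b,c1((80,211))),(a,c2((756,38)))]),plane(b,[c1((80,211))],.205),plane(a,[c2((756,38))],.205))
print('rim top',plane(b,[c1(p) for p in[(106,187),(150,190),(143,260),(98,258)]],.085))
print('rim scene',plane(a,[c2(p) for p in[(690,145),(738,143),(748,198),(697,203)]],.085))
print('foot top',plane(b,[c1(p) for p in[(205,195),(195,294),(93,289)]],.005))
print('foot scene',plane(a,[c2(p) for p in[(645,286),(763,290),(634,206)]],.005))
print('deck front',plane(b,[c1(p) for p in[(342,250),(731,270)]],.05), 'land back',plane(b,[c1(p) for p in[(358,25),(739,44)]],.072))
print('lid front edge mids',plane(b,[c1(p) for p in[(427,172),(541,178),(656,184)]],.077),'screws',plane(b,[c1(p) for p in[(423,240),(537,246),(650,253)]],.05))
r=((382.04,223.56),(106.6,54.0),86.186);print('tray rim',plane(b,cv2.boxPoints(r),.03))
```

```text
cap [0.50075281 0.35284472 0.20481075] [[0.50066054 0.35250345 0.205     ]] [[0.50093412 0.35303911 0.205     ]]
rim top [[0.54346981 0.36987121 0.085     ]
 [0.5406903  0.33182217 0.085     ]
 [0.48024025 0.33428088 0.085     ]
 [0.48208506 0.3727003  0.085     ]]
rim scene [[0.47928181 0.33574874 0.085     ]
 [0.47599613 0.37452013 0.085     ]
 [0.54106396 0.36729349 0.085     ]
 [0.54753913 0.32708693 0.085     ]]
foot top [[0.55166164 0.30292802 0.005     ]
 [0.4612036  0.30750775 0.005     ]
 [0.46601488 0.39973965 0.005     ]]
foot scene [[0.55798665 0.3013833  0.005     ]
 [0.56058128 0.39415032 0.005     ]
 [0.46420255 0.30932726 0.005     ]]
deck front [[ 0.49356613  0.17028004  0.05      ]
 [ 0.47448412 -0.16853145  0.05      ]] land back [[ 0.69204141  0.15855329  0.072     ]
 [ 0.67279779 -0.17987107  0.072     ]]
lid front edge mids [[ 0.55709124  0.09489867  0.077     ]
 [ 0.55134818 -0.00365162  0.077     ]
 [ 0.54560256 -0.10285341  0.077     ]] screws [[ 5.02082169e-01  9.96845478e-02  5.00000000e-02]
 [ 4.96349834e-01  8.56909863e-05  5.00000000e-02]
 [ 4.89730226e-01 -9.84091057e-02  5.00000000e-02]]
tray rim [[ 0.67178902 -0.30017856  0.03      ]
 [ 0.68242856 -0.46445415  0.03      ]
 [ 0.36495867 -0.45777919  0.03      ]
 [ 0.3558672  -0.30257669  0.03      ]]
```

```bash
cat >> h.py <<'E'
def rot(yaw,pitch=0): # tool down, x at yaw; pitch>0 tips the tool's back end towards -x (console frame)
    return R.from_euler('z',yaw)*R.from_euler('y',-pitch)*R.from_quat([1,0,0,0])
def plan(wps,st=None):
    st=st or env.state();p=np.array(st['tcp_pos']);r=R.from_quat(st['tcp_rot'])
    for w in wps:
        q=np.array(w[:3]);t=rot(w[3],w[4] if len(w)>4 else 0)
        rv=(r.inv()*t).as_rotvec()/(np.pi/3);s=t.inv().apply(q-p)
        print(w,'turn',rv.round(4),'shift',s.round(4),'|',round(np.linalg.norm(rv)/.119,1),round(np.linalg.norm(s)/.0417,1));p,r=q,t
E
python3 - <<'E'
from h import *
plan([(.50,-.25,.30,.243),(.501,.353,.30,-.055),(.501,.353,.172,-.055)])
E
```

```text
(0.5, -0.25, 0.3, 0.243) turn [-0.0021 -0.0003  0.0008] shift [ 0.4245 -0.3114 -0.07  ] | 0.0 12.7
(0.501, 0.353, 0.3, -0.055) turn [0.     0.     0.2846] shift [-0.0321 -0.6021  0.    ] | 2.4 14.5
(0.501, 0.353, 0.172, -0.055) turn [0. 0. 0.] shift [0.    0.    0.128] | 0.0 3.1
```

Call:
{"api": "play_rows", "payload": {
  "increments": [0, 0, 0, 0.0303, -0.0222, -0.005, 1, 0, 0, 0, 0.0303, -0.0222, -0.005, 1, 0, 0, 0, 0.0303, -0.0222, -0.005, 1, 0, 0, 0, 0.0303, -0.0222, -0.005, 1, 0, 0, 0, 0.0303, -0.0222, -0.005, 1, 0, 0, 0, 0.0303, -0.0222, -0.005, 1, 0, 0, 0, 0.0303, -0.0222, -0.005, 1]
}}

```text
time_s: 0.68
tcp_pos: [0.332, -0.4512, 0.266]
tcp_rot: [0.993, 0.121, -0.0, -0.0]
contact_force: [0.8, -0.8, -0.4]
opening: 0.0859
grip_force: 0.0
```

Call:
{"api": "play_rows", "payload": {
  "increments": [0, 0, 0, 0.0303, -0.0222, -0.005, 1, 0, 0, 0, 0.0303, -0.0222, -0.005, 1, 0, 0, 0, 0.0303, -0.0222, -0.005, 1, 0, 0, 0, 0.0303, -0.0222, -0.005, 1, 0, 0, 0, 0.0303, -0.0222, -0.005, 1, 0, 0, 0, 0.0303, -0.0222, -0.005, 1, 0, 0, 0, 0.0303, -0.0222, -0.005, 1]
}}

```text
time_s: 1.27
tcp_pos: [0.5003, -0.2492, 0.3011]
tcp_rot: [0.993, 0.122, -0.0, -0.0]
contact_force: [0.5, -0.6, -0.0]
opening: 0.0853
grip_force: 0.0
```

Call:
{"api": "play_rows", "payload": {
  "increments": [0, 0, 0.095, 0, 0, 0, 1, 0, 0, 0.095, 0, 0, 0, 1, 0, 0, 0.095, 0, 0, 0, 1, 0, 0, 0, -0.002, -0.035, 0, 1, 0, 0, 0, -0.002, -0.035, 0, 1, 0, 0, 0, -0.002, -0.035, 0, 1, 0, 0, 0, -0.002, -0.035, 0, 1, 0, 0, 0, -0.002, -0.035, 0, 1]
}}

```text
time_s: 1.93
tcp_pos: [0.4986, -0.0742, 0.3008]
tcp_rot: [1.0, -0.028, -0.0, -0.0]
contact_force: [0.2, 0.2, 0.0]
opening: 0.0853
grip_force: 0.0
```

Run:
```python
from h import *
print(env.state()['tcp_pos'])
s=snap('wrist','w1')
plan([(.501,.353,.30,-.055)])
print(ray(s,[[256,192]]),s['intrinsics'][0][0])
```

```text
[ 0.49858232 -0.07416063  0.30077867]
(0.501, 0.353, 0.3, -0.055) turn [-0.005   0.0009  0.0041] shift [-0.0205 -0.4212  0.0009] | 0.1 10.1
(array([ 0.57696069, -0.07860724,  0.44230041]), array([[-0.30953096,  0.00595514, -0.95094829]])) 317.7768701544038
```

Call:
{"api": "play_rows", "payload": {
  "increments": [0, 0, 0, -0.0019, -0.0383, 0, 1, 0, 0, 0, -0.0019, -0.0383, 0, 1, 0, 0, 0, -0.0019, -0.0383, 0, 1, 0, 0, 0, -0.0019, -0.0383, 0, 1, 0, 0, 0, -0.0019, -0.0383, 0, 1, 0, 0, 0, -0.0019, -0.0383, 0, 1, 0, 0, 0, -0.0019, -0.0383, 0, 1, 0, 0, 0, -0.0019, -0.0383, 0, 1]
}}

```text
time_s: 2.65
tcp_pos: [0.5002, 0.2328, 0.3009]
tcp_rot: [1.0, -0.027, -0.0, 0.0]
contact_force: [-0.1, -0.1, -0.2]
opening: 0.0855
grip_force: 0.0
```

Call:
{"api": "play_rows", "payload": {
  "increments": [0, 0, 0, -0.0018, -0.0383, 0, 1, 0, 0, 0, -0.0018, -0.0383, 0, 1, 0, 0, 0, -0.0018, -0.0383, 0, 1, 0, 0, 0, 0, 0, 0, 1]
}}

```text
time_s: 2.98
tcp_pos: [0.5004, 0.3513, 0.3001]
tcp_rot: [1.0, -0.025, -0.001, -0.001]
contact_force: [0.1, -0.8, -0.0]
opening: 0.0851
grip_force: 0.0
```

Run:
```python
from h import *
s=snap('wrist','w2');st=env.state();print(st['tcp_pos'],R.from_quat(st['tcp_rot']).as_matrix().round(4))
print(proj(s,[[.5008,.3528,.2048],[.545,.352,.085],[.479,.352,.085]]))
w1=load('w1');cv2.imwrite('pics/w12.png',cv2.resize(np.hstack([w1['img'],s['img']])[:,:,::-1],(800,300)))
```

```text
[0.50073576 0.34867865 0.30010065] [[ 9.987e-01 -5.000e-02 -1.800e-03]
 [-5.000e-02 -9.987e-01 -6.000e-04]
 [-1.800e-03  6.000e-04 -1.000e+00]]
[[250.56712515 193.20272115]
 [250.06779364 120.93699998]
 [252.96195854 178.61310773]]
```

View pics/w12.png

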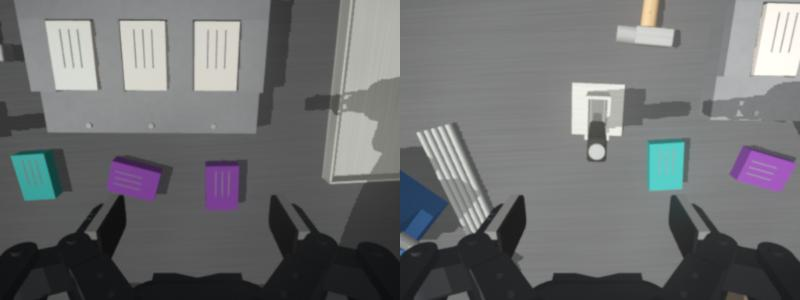

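Call:
{"api": "play_rows", "payload": {
  "increments": [0, 0, 0, 0, -0.003, 0.03, 1, 0, 0, 0, 0, 0, 0.03, 1, 0, 0, 0, 0, 0, 0.03, 1, 0, 0, 0, 0, 0, 0.03, 1, 0, 0, 0, 0, 0, 0.008, 1, 0, 0, 0, 0, 0, 0, 1]
}}

```text
time_s: 3.53
tcp_pos: [0.5, 0.347, 0.1696]
tcp_rot: [1.0, -0.028, -0.003, 0.002]
contact_force: [-0.6, -0.0, -0.5]
opening: 0.0855
grip_force: 0.0
```

Run:
```python
from h import *
print(env.state()['tcp_pos'],env.state()['contact_force'])
w=load('w1')
def quads(s,roi,thr,amin):
    x0,y0,x1,y1=roi;im=s['img'][y0:y1,x0:x1];hsv=cv2.cvtColor(im,cv2.COLOR_RGB2HSV)
    m=((hsv[...,2]>thr)&(hsv[...,1]<70)).astype(np.uint8)
    m=cv2.morphologyEx(m,cv2.MORPH_CLOSE,np.ones((5,5)))
    o=[]
    for c in cv2.findContours(m,cv2.RETR_EXTERNAL,cv2.CHAIN_APPROX_NONE)[0]:
        if cv2.contourArea(c)>amin: o.append(cv2.boxPoints(cv2.minAreaRect(c))+[x0,y0])
    return o
for q in quads(w,(50,10,320,130),185,1500):
    P=plane(w,q,.077); print(P[:,:2].round(4).tolist(),P.mean(0)[:2].round(4),np.linalg.norm(P[1]-P[0]).round(4),np.linalg.norm(P[2]-P[1]).round(4))
```

```text
[0.50003795 0.34701715 0.16961786] [-0.61350679 -0.01866149 -0.51527412]
[[0.5493, -0.0721], [0.6385, -0.0794], [0.6341, -0.1374], [0.5445, -0.1348]] [ 0.5916 -0.1059] 0.0895 0.0582
[[0.6439, 0.0206], [0.6422, -0.0381], [0.5515, -0.0326], [0.5531, 0.0309]] [ 0.5977 -0.0048] 0.0587 0.0909
[[0.6497, 0.1205], [0.6522, 0.0614], [0.5583, 0.0669], [0.5549, 0.1311]] [0.6038 0.095 ] 0.0592 0.094
```

Call:
{"api": "play_rows", "payload": {
  "increments": [0, 0, 0, 0, -0.006, -0.002, 1, 0, 0, 0, 0, 0, 0, 1, 0, 0, 0, 0, 0, 0, 1]
}}

```text
time_s: 3.78
tcp_pos: [0.5038, 0.3559, 0.1787]
tcp_rot: [1.0, -0.027, 0.002, -0.001]
contact_force: [0.4, -0.3, 0.6]
opening: 0.0857
grip_force: 0.0
```

Run:
```python
from h import *
print(env.state()['tcp_pos'],env.state()['joint_vel'].round(3))
snap('top');print(env.state()['tcp_pos'])
plan([(.501,.3528,.172,-.055)])
```

```text
[0.50378579 0.35594043 0.17866158] [ 0.    -0.     0.011 -0.001 -0.001 -0.002]
[0.50345733 0.35579073 0.17819158]
(0.501, 0.3528, 0.172, -0.055) turn [-0.0021 -0.004   0.0006] shift [-0.0023  0.0031  0.0062] | 0.0 0.2
```

Call:
{"api": "play_rows", "payload": {
  "increments": [0, 0, 0, -0.002, 0.003, 0.005, 1, 0, 0, 0, 0, 0, 0, 1, 0, 0, 0, 0, 0, 0, 1]
}}

```text
time_s: 4.08
tcp_pos: [0.4996, 0.3519, 0.1702]
tcp_rot: [1.0, -0.027, -0.0, 0.0]
contact_force: [-0.4, 0.9, 0.1]
opening: 0.0856
grip_force: 0.0
```

Call:
{"api": "play_rows", "payload": {
  "increments": [0, 0, 0, 0, 0, 0, 1]
}}

```text
time_s: 4.17
tcp_pos: [0.4998, 0.3521, 0.1703]
tcp_rot: [1.0, -0.027, -0.0, 0.0]
contact_force: [-0.2, 0.6, -0.0]
opening: 0.0854
grip_force: 0.0
```

Call:
{"api": "play_rows", "payload": {
  "increments": [0, 0, 0, 0, 0, 0, 1, 0, 0, 0, 0, 0, 0, 1, 0, 0, 0, 0, 0, 0, 1, 0, 0, 0, 0, 0, 0, 1]
}}

```text
time_s: 4.5
tcp_pos: [0.5, 0.3522, 0.1703]
tcp_rot: [1.0, -0.027, 0.0, -0.0]
contact_force: [0.3, 0.1, -0.9]
opening: 0.0851
grip_force: 0.0
```

Call:
{"api": "play_rows", "payload": {
  "increments": [0, 0, 0, 0, 0, 0, -1, 0, 0, 0, 0, 0, 0, -1, 0, 0, 0, 0, 0, 0, -1, 0, 0, 0, 0, 0, 0, -1, 0, 0, 0, 0, 0, 0, -1, 0, 0, 0, 0, 0, 0, -1, 0, 0, 0, 0, 0, 0, -1, 0, 0, 0, 0, 0, 0, -1],
  "squeeze": 70
}}

```text
time_s: 5.17
tcp_pos: [0.5001, 0.3522, 0.1705]
tcp_rot: [1.0, -0.027, 0.0, -0.0]
contact_force: [-0.2, 0.8, -0.2]
opening: 0.0194
grip_force: 68.6
```

Call:
{"api": "play_rows", "payload": {
  "increments": [0, 0, 0, 0, 0, -0.015, -1, 0, 0, 0, 0, 0, -0.025, -1, 0, 0, 0, 0, 0, -0.03, -1, 0, 0, 0, 0, 0, -0.03, -1, 0, 0, 0, 0, 0, -0.02, -1, 0, 0, 0, 0, 0, 0, -1, 0, 0, 0, 0, 0, 0, -1]
}}

```text
time_s: 5.75
tcp_pos: [0.5001, 0.3523, 0.2908]
tcp_rot: [1.0, -0.027, 0.001, -0.0]
contact_force: [-0.3, 0.1, -2.7]
opening: 0.0192
grip_force: 68.6
```

Run:
```python
from h import *
s=snap('wrist','w3');st=env.state();print(st['tcp_pos'],st['opening'],st['grip_force'])
t=snap('top','t3')
sc=snap('scene','s3')
c=cv2.resize(sc['img'][90:215,310:435],(500,500),interpolation=cv2.INTER_CUBIC)
d=cv2.resize(s['img'][90:340,150:350],(300,375))
im=np.zeros((500,800,3),np.uint8);im[:,:500]=c;im[:375,500:]=d
cv2.imwrite('pics/g1.png',im[:,:,::-1])
```

```text
[0.4993049  0.35187756 0.28854211] 0.019019548198893253 68.60690832138062
```

View pics/g1.png

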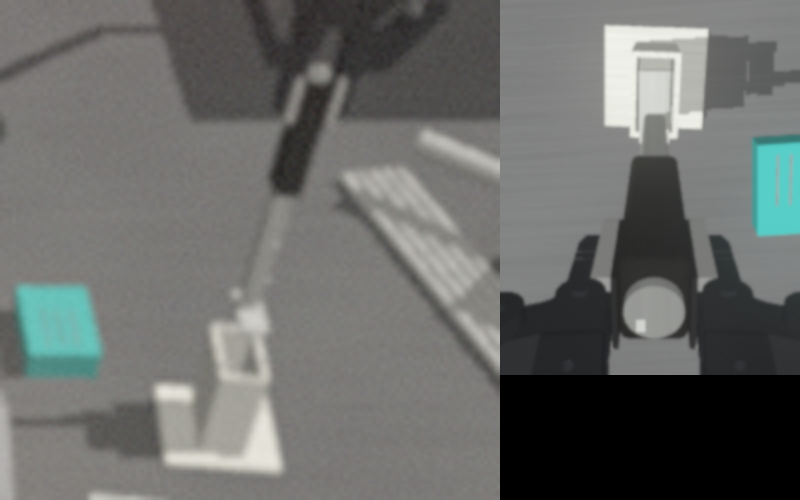

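The bar is held and clear of the holder (foot visible above the rim). Moving in front of bay 3.

Run:
```python
from h import *
print(env.state()['tcp_pos'])
plan([(.514,.1003,.288,-.06),(.514,.1003,.2185,-.06)])
```

```text
[0.49875198 0.35157734 0.28689092]
(0.514, 0.1003, 0.288, -0.06) turn [0.0025 0.0046 0.0051] shift [ 0.0303  0.2499 -0.0011] | 0.1 6.0
(0.514, 0.1003, 0.2185, -0.06) turn [0. 0. 0.] shift [0.     0.     0.0695] | 0.0 1.7
```

Call:
{"api": "play_rows", "payload": {
  "increments": [0, 0, 0.005, 0.0036, 0.0312, 0, -1, 0, 0, 0, 0.0036, 0.0312, 0, -1, 0, 0, 0, 0.0036, 0.0312, 0, -1, 0, 0, 0, 0.0036, 0.0312, 0, -1, 0, 0, 0, 0.0036, 0.0312, 0, -1, 0, 0, 0, 0.0036, 0.0312, 0, -1, 0, 0, 0, 0.0036, 0.0312, 0, -1, 0, 0, 0, 0.0036, 0.0312, 0, -1]
}}

```text
time_s: 6.57
tcp_pos: [0.5127, 0.0999, 0.2877]
tcp_rot: [1.0, -0.03, -0.002, 0.0]
contact_force: [1.3, -0.6, -1.7]
opening: 0.0188
grip_force: 69.0
```

Call:
{"api": "play_rows", "payload": {
  "increments": [0, 0, 0, 0, 0, 0.022, -1, 0, 0, 0, 0, 0, 0.022, -1, 0, 0, 0, 0, 0, 0.018, -1, 0, 0, 0, 0, 0, 0.006, -1, 0, 0, 0, 0, 0, 0, -1, 0, 0, 0, 0, 0, 0, -1, 0, 0, 0, 0, 0, 0, -1]
}}

```text
time_s: 7.15
tcp_pos: [0.5144, 0.1015, 0.223]
tcp_rot: [1.0, -0.03, 0.001, -0.0]
contact_force: [-0.3, -0.5, -1.8]
opening: 0.0192
grip_force: 69.3
```

Run:
```python
from h import *
st=env.state();p=st['tcp_pos'];print(p,R.from_quat(st['tcp_rot']).as_matrix().round(4),st['contact_force'])
s=snap('wrist','w4')
c=cv2.resize(s['img'][20:220,130:400],(800,592),interpolation=cv2.INTER_CUBIC);cv2.imwrite('pics/w4c.png',c[:,:,::-1])
```

```text
[0.51438523 0.1014892  0.22304188] [[ 9.982e-01 -5.950e-02  1.200e-03]
 [-5.950e-02 -9.982e-01  0.000e+00]
 [ 1.200e-03 -1.000e-04 -1.000e+00]] [-0.26163129 -0.51057954 -1.84441581]
```

View pics/w4c.png

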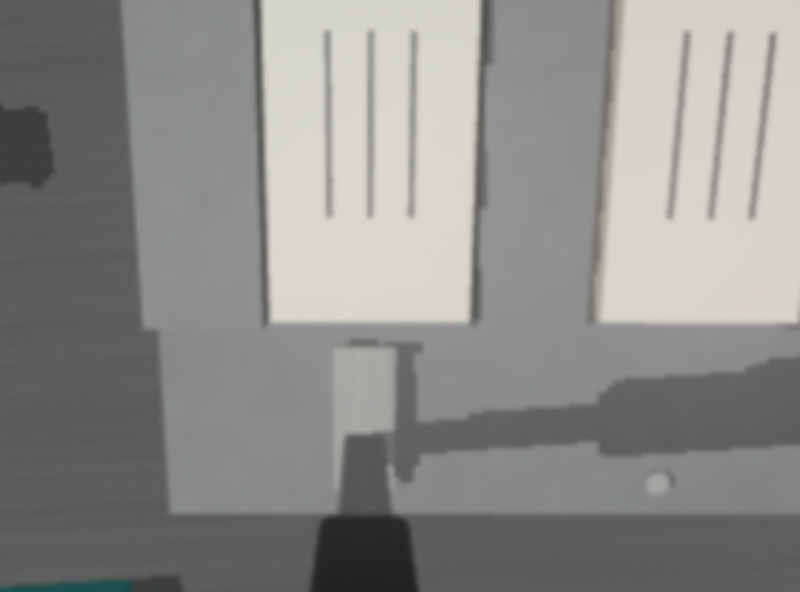

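Call:
{"api": "play_rows", "payload": {
  "increments": [0, 0, 0, 0, 0.002, 0.005, -1, 0, 0, 0, 0, 0, 0, -1, 0, 0, 0, 0, 0, 0, -1]
}}

```text
time_s: 7.45
tcp_pos: [0.5137, 0.0993, 0.2172]
tcp_rot: [1.0, -0.03, -0.0, -0.0]
contact_force: [0.4, -0.8, -1.3]
opening: 0.0193
grip_force: 69.4
```

Call:
{"api": "play_rows", "payload": {
  "increments": [0, 0, 0, 0, 0, 0.001, -1, 0, 0, 0, 0, 0, 0, -1, 0, 0, 0, 0, 0, 0, -1]
}}

```text
time_s: 7.7
tcp_pos: [0.5138, 0.0993, 0.2164]
tcp_rot: [1.0, -0.03, 0.0, -0.0]
contact_force: [-0.2, 0.5, -2.0]
opening: 0.0191
grip_force: 69.6
```

Call:
{"api": "play_rows", "payload": {
  "increments": [0, 0, 0, 0, 0, 0.001, -1, 0, 0, 0, 0, 0, 0, -1, 0, 0, 0, 0, 0, 0, -1]
}}

```text
time_s: 7.95
tcp_pos: [0.5141, 0.0993, 0.2164]
tcp_rot: [1.0, -0.03, 0.0, 0.0]
contact_force: [-2.7, -0.4, 4.3]
opening: 0.019
grip_force: 70.1
```

Call:
{"api": "play_rows", "payload": {
  "increments": [0, 0, 0, 0, 0, -0.002, -1, 0, 0, 0, 0, 0, 0, -1, 0, 0, 0, 0.005, 0, 0, -1, 0, 0, 0, 0.004, 0, 0, -1, 0, 0, 0, 0.003, 0, 0, -1, 0, 0, 0, 0, 0, 0, -1]
}}

```text
time_s: 8.45
tcp_pos: [0.5264, 0.0984, 0.217]
tcp_rot: [1.0, -0.03, -0.0, 0.0]
contact_force: [-1.4, -0.3, -0.8]
opening: 0.0193
grip_force: 69.4
```

Call:
{"api": "play_rows", "payload": {
  "increments": [0, 0, 0, 0.003, 0, 0, -1, 0, 0, 0, 0.003, 0, 0, -1, 0, 0, 0, 0.003, 0, 0, -1, 0, 0, 0, 0, 0, 0, -1, 0, 0, 0, 0, 0, 0, -1]
}}

```text
time_s: 8.87
tcp_pos: [0.5349, 0.098, 0.2173]
tcp_rot: [1.0, -0.03, -0.0, -0.0]
contact_force: [0.0, -0.3, -2.1]
opening: 0.019
grip_force: 69.4
```

Call:
{"api": "play_rows", "payload": {
  "increments": [0, 0, 0, 0.004, 0, 0.001, -1, 0, 0, 0, 0, 0, 0, -1, 0, 0.0477, 0, -0.0083, 0, -0.0006, -1, 0, 0.0477, 0, -0.0083, 0, -0.0006, -1, 0, 0.0477, 0, -0.0083, 0, -0.0006, -1, 0, 0, 0, 0, 0, 0, -1, 0, 0, 0, 0, 0, 0, -1],
  "squeeze": 100
}}

```text
time_s: 9.45
tcp_pos: [0.5136, 0.0993, 0.2165]
tcp_rot: [0.997, -0.03, 0.075, 0.002]
contact_force: [2.0, -0.3, -5.2]
opening: 0.0188
grip_force: 99.1
```

Call:
{"api": "play_rows", "payload": {
  "increments": [0, 0.0477, 0, -0.0083, 0, -0.0006, -1, 0, 0.0477, 0, -0.0083, 0, -0.0006, -1, 0, 0, 0, 0, 0, 0, -1, 0, 0, 0, 0, 0, 0, -1]
}}

```text
time_s: 9.78
tcp_pos: [0.4975, 0.1002, 0.215]
tcp_rot: [0.992, -0.03, 0.124, 0.004]
contact_force: [2.6, 0.6, -5.8]
opening: 0.0185
grip_force: 98.9
```

Run:
```python
from h import *
st=env.state();print(st['tcp_pos'],R.from_quat(st['tcp_rot']).as_matrix()[:,0],st['q'].round(2))
s=snap('wrist','w5');a=snap('scene','s5')
im=np.zeros((300,800,3),np.uint8);im[:,:400]=cv2.resize(s['img'],(400,300));im[:,400:]=cv2.resize(a['img'][145:265,180:340],(400,300),interpolation=cv2.INTER_CUBIC);cv2.imwrite('pics/v5.png',im[:,:,::-1])
```

```text
[0.49749501 0.10023795 0.21497988] [ 0.96763307 -0.0582267   0.24555222] [ 0.01 -0.21  2.13 -0.02  0.97  1.65]
```

View pics/v5.png

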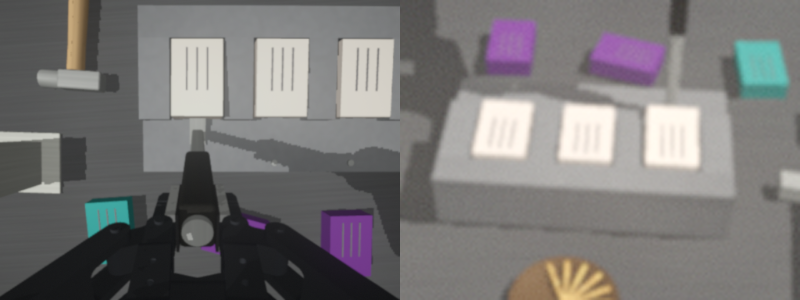

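Call:
{"api": "play_rows", "payload": {
  "increments": [0, 0.0477, 0, -0.0083, 0, -0.0006, -1, 0, 0.0477, 0, -0.0083, 0, -0.0006, -1, 0, 0, 0, 0, 0, 0, -1, 0, 0, 0, 0, 0, 0, -1]
}}

```text
time_s: 10.22
tcp_pos: [0.4812, 0.1013, 0.2124]
tcp_rot: [0.984, -0.029, 0.173, 0.005]
contact_force: [-0.2, -0.2, -1.2]
opening: 0.0189
grip_force: 99.8
```

Call:
{"api": "play_rows", "payload": {
  "increments": [0, 0.0477, 0, -0.0083, 0, -0.0006, -1, 0, 0, 0, 0, 0, 0, -1, 0, 0, 0, 0, 0, 0, -1]
}}

```text
time_s: 10.47
tcp_pos: [0.4732, 0.1017, 0.2097]
tcp_rot: [0.98, -0.029, 0.197, 0.006]
contact_force: [0.6, -0.1, -1.7]
opening: 0.0186
grip_force: 99.5
```

Run:
```python
from h import *
st=env.state();print(st['tcp_pos'],R.from_quat(st['tcp_rot']).as_matrix()[:,0])
s=snap('wrist','w6')
def lid(s):
    x0,y0,x1,y1=180,20,512,160
    hsv=cv2.cvtColor(s['img'][y0:y1,x0:x1],cv2.COLOR_RGB2HSV);m=((hsv[...,2]>185)&(hsv[...,1]<70)).astype(np.uint8)
    m=cv2.morphologyEx(m,cv2.MORPH_CLOSE,np.ones((5,5)))
    for c in cv2.findContours(m,cv2.RETR_EXTERNAL,cv2.CHAIN_APPROX_NONE)[0]:
        if cv2.contourArea(c)>1500:
            P=plane(s,cv2.boxPoints(cv2.minAreaRect(c))+[x0,y0],.077);print(P[:,:2].round(4).tolist())
for n in('w5','w6'): print(n);lid(load(n))
```

```text
[0.4732057  0.10173354 0.20967905] [ 0.92048415 -0.05527272  0.38685121]
w5
[[0.5496, -0.0719], [0.6389, -0.0774], [0.6338, -0.1368], [0.5441, -0.1323]]
[[0.6435, 0.0228], [0.6401, -0.037], [0.5518, -0.0339], [0.5554, 0.0269]]
[[0.6494, 0.1213], [0.6459, 0.0626], [0.5578, 0.0674], [0.5614, 0.1271]]
w6
[[0.6374, -0.0773], [0.6372, -0.139], [0.5457, -0.1314], [0.5462, -0.0715]]
[[0.6431, 0.0225], [0.6408, -0.0391], [0.5514, -0.0319], [0.5538, 0.028]]
[[0.6522, 0.1232], [0.6483, 0.0596], [0.5648, 0.0654], [0.5686, 0.1274]]
```

Call:
{"api": "play_rows", "payload": {
  "increments": [0, -0.0636, 0, 0.0111, 0, 0.0008, -1, 0, -0.0636, 0, 0.0111, 0, 0.0008, -1, 0, -0.0636, 0, 0.0111, 0, 0.0008, -1, 0, -0.0636, 0, 0.0111, 0, 0.0008, -1, 0, -0.0636, 0, 0.0111, 0, 0.0008, -1, 0, -0.0636, 0, 0.0111, 0, 0.0008, -1, 0, 0, 0, 0, 0, 0, -1, 0, 0, 0, 0, 0, 0, -1]
}}

```text
time_s: 11.18
tcp_pos: [0.5402, 0.0975, 0.2199]
tcp_rot: [1.0, -0.03, -0.0, -0.0]
contact_force: [0.2, 0.8, -2.3]
opening: 0.0185
grip_force: 99.6
```

Call:
{"api": "play_rows", "payload": {
  "increments": [0, 0, 0, -0.006, 0, -0.001, -1, 0, 0, 0, -0.01, 0, 0, -1, 0, 0, 0, -0.01, 0, -0.003, -1, 0, 0, 0, 0, 0.025, 0, -1, 0, 0, 0, 0, 0.025, 0, -1, 0, 0, 0, 0, 0.025, 0, -1, 0, 0, 0, 0, 0.025, 0, -1, 0, 0, 0, 0, 0, 0, -1]
}}

```text
time_s: 11.85
tcp_pos: [0.5049, -0.0031, 0.2247]
tcp_rot: [1.0, -0.031, 0.001, 0.001]
contact_force: [0.1, -0.4, -2.0]
opening: 0.0188
grip_force: 99.6
```

Call:
{"api": "play_rows", "payload": {
  "increments": [0, 0, 0, 0, 0, 0, -1, 0, 0, 0, 0, 0, 0, -1]
}}

```text
time_s: 12.02
tcp_pos: [0.5055, 0.0002, 0.2245]
tcp_rot: [1.0, -0.03, 0.0, -0.0]
contact_force: [-0.4, 0.9, -2.2]
opening: 0.0184
grip_force: 99.6
```

Run:
```python
from h import *
st=env.state();print(st['tcp_pos'],R.from_quat(st['tcp_rot']).as_matrix()[:,0])
s=snap('wrist','w7');a=snap('scene','s7')
hsv=cv2.cvtColor(s['img'],cv2.COLOR_RGB2HSV);m=((hsv[...,2]>185)&(hsv[...,1]<70)).astype(np.uint8);m[200:]=0
m=cv2.morphologyEx(m,cv2.MORPH_CLOSE,np.ones((5,5)))
for c in cv2.findContours(m,cv2.RETR_EXTERNAL,cv2.CHAIN_APPROX_NONE)[0]:
    if cv2.contourArea(c)>1500:
        P=plane(s,cv2.boxPoints(cv2.minAreaRect(c)),.077);print(P[:,:2].round(4).tolist())
im=np.zeros((300,800,3),np.uint8);im[:,:400]=cv2.resize(s['img'],(400,300));im[:,400:]=cv2.resize(a['img'][145:265,180:340],(400,300),interpolation=cv2.INTER_CUBIC);cv2.imwrite('pics/v7.png',im[:,:,::-1])
```

```text
[5.05541739e-01 2.37938021e-04 2.24482931e-01] [ 9.98202991e-01 -5.99202287e-02  5.96338851e-04]
[[0.5493, -0.0718], [0.6413, -0.0778], [0.6339, -0.1371], [0.5405, -0.1373]]
[[0.6438, 0.0208], [0.6403, -0.0376], [0.5513, -0.0354], [0.5552, 0.029]]
[[0.6526, 0.121], [0.6511, 0.0619], [0.5612, 0.0702], [0.5625, 0.1355]]
```

View pics/v7.png

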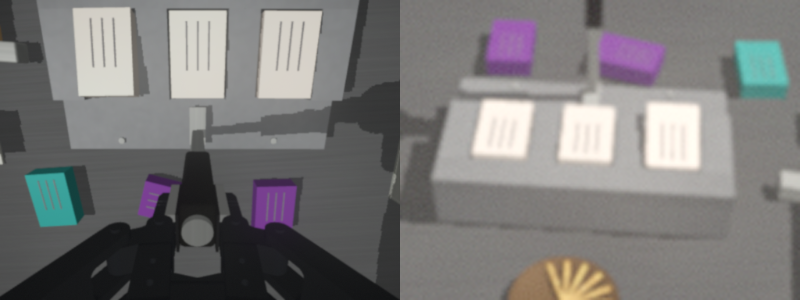

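Call:
{"api": "play_rows", "payload": {
  "increments": [0, 0, 0, 0, 0.0007, 0.007, -1, 0, 0, 0, 0, 0, 0, -1, 0, 0, 0, 0, 0, 0, -1, 0, 0, 0, 0, 0, 0, -1]
}}

```text
time_s: 12.45
tcp_pos: [0.5062, -0.0007, 0.2167]
tcp_rot: [1.0, -0.03, -0.001, -0.0]
contact_force: [0.6, 0.1, -1.6]
opening: 0.0187
grip_force: 99.9
```

Call:
{"api": "play_rows", "payload": {
  "increments": [0, 0, 0, 0.005, 0, 0, -1, 0, 0, 0, 0.005, 0, 0, -1, 0, 0, 0, 0.003, 0, 0, -1, 0, 0, 0, 0, 0, 0, -1]
}}

```text
time_s: 12.78
tcp_pos: [0.5202, -0.0021, 0.2172]
tcp_rot: [1.0, -0.03, 0.0, 0.0]
contact_force: [-0.6, -0.1, -2.3]
opening: 0.019
grip_force: 99.8
```

Call:
{"api": "play_rows", "payload": {
  "increments": [0, 0, 0, 0.005, 0, 0, -1, 0, 0, 0, 0.004, 0, 0, -1, 0, 0, 0, 0.004, 0, 0.0005, -1, 0, 0, 0, 0, 0, 0, -1, 0, 0, 0, 0, 0, 0, -1]
}}

```text
time_s: 13.2
tcp_pos: [0.5326, -0.0027, 0.2166]
tcp_rot: [1.0, -0.03, -0.0, -0.0]
contact_force: [-0.5, 0.3, -2.1]
opening: 0.0185
grip_force: 99.8
```

Call:
{"api": "play_rows", "payload": {
  "increments": [0, 0.0477, 0, -0.0083, 0, -0.0006, -1, 0, 0.0477, 0, -0.0083, 0, -0.0006, -1, 0, 0.0477, 0, -0.0083, 0, -0.0006, -1, 0, 0.0477, 0, -0.0083, 0, -0.0006, -1, 0, 0, 0, 0, 0, 0, -1]
}}

```text
time_s: 13.62
tcp_pos: [0.4981, -0.0005, 0.2157]
tcp_rot: [0.994, -0.03, 0.101, 0.003]
contact_force: [4.9, -0.6, -8.0]
opening: 0.0188
grip_force: 98.5
```

Call:
{"api": "play_rows", "payload": {
  "increments": [0, 0.0477, 0, -0.0083, 0, -0.0006, -1, 0, 0.0477, 0, -0.0083, 0, -0.0006, -1, 0, 0, 0, 0, 0, 0, -1]
}}

```text
time_s: 13.87
tcp_pos: [0.4811, 0.0007, 0.2132]
tcp_rot: [0.989, -0.03, 0.148, 0.004]
contact_force: [-0.0, -0.0, -1.7]
opening: 0.0189
grip_force: 99.7
```

Call:
{"api": "play_rows", "payload": {
  "increments": [0, 0.0477, 0, -0.0083, 0, -0.0006, -1, 0, 0.0477, 0, -0.0083, 0, -0.0006, -1, 0, 0, 0, 0, 0, 0, -1, 0, 0, 0, 0, 0, 0, -1]
}}

```text
time_s: 14.2
tcp_pos: [0.4668, 0.0012, 0.2104]
tcp_rot: [0.98, -0.029, 0.197, 0.006]
contact_force: [0.2, -0.4, -1.7]
opening: 0.0186
grip_force: 99.8
```

Call:
{"api": "play_rows", "payload": {
  "increments": [0, -0.0636, 0, 0.0111, 0, 0.0008, -1, 0, -0.0636, 0, 0.0111, 0, 0.0008, -1, 0, -0.0636, 0, 0.0111, 0, 0.0008, -1, 0, -0.0636, 0, 0.0111, 0, 0.0008, -1, 0, -0.0636, 0, 0.0111, 0, 0.0008, -1, 0, -0.0636, 0, 0.0111, 0, 0.0008, -1, 0, 0, 0, 0, 0, 0, -1, 0, 0, 0, 0, 0, 0, -1]
}}

```text
time_s: 14.87
tcp_pos: [0.534, -0.003, 0.2203]
tcp_rot: [1.0, -0.03, -0.001, 0.0]
contact_force: [-0.5, 0.2, -2.3]
opening: 0.0189
grip_force: 99.6
```

Call:
{"api": "play_rows", "payload": {
  "increments": [0, 0, 0, -0.006, 0, -0.001, -1, 0, 0, 0, -0.01, 0, 0, -1, 0, 0, 0, -0.01, 0, -0.003, -1, 0, 0, 0, 0, 0.025, 0, -1, 0, 0, 0, 0, 0.025, 0, -1, 0, 0, 0, 0, 0.025, 0, -1, 0, 0, 0, 0, 0.025, 0, -1, 0, 0, 0, 0, 0, 0, -1]
}}

```text
time_s: 15.53
tcp_pos: [0.4986, -0.1039, 0.2253]
tcp_rot: [0.999, -0.032, 0.001, 0.001]
contact_force: [0.6, -0.5, -1.7]
opening: 0.0188
grip_force: 99.6
```

Call:
{"api": "play_rows", "payload": {
  "increments": [0, 0, 0, 0, 0, 0, -1, 0, 0, 0, 0, 0, 0, -1]
}}

```text
time_s: 15.7
tcp_pos: [0.4992, -0.1003, 0.2248]
tcp_rot: [1.0, -0.03, 0.0, -0.0]
contact_force: [-0.3, -0.6, -1.7]
opening: 0.0185
grip_force: 99.6
```

Run:
```python
from h import *
st=env.state();print(st['tcp_pos'],R.from_quat(st['tcp_rot']).as_matrix()[:,0])
s=snap('wrist','w8')
hsv=cv2.cvtColor(s['img'],cv2.COLOR_RGB2HSV);m=((hsv[...,2]>185)&(hsv[...,1]<70)).astype(np.uint8);m[200:]=0
m=cv2.morphologyEx(m,cv2.MORPH_CLOSE,np.ones((5,5)))
for c in cv2.findContours(m,cv2.RETR_EXTERNAL,cv2.CHAIN_APPROX_NONE)[0]:
    if cv2.contourArea(c)>1500:
        P=plane(s,cv2.boxPoints(cv2.minAreaRect(c)),.077);print(P[:,:2].round(4).tolist(),cv2.contourArea(c))
plan([(.5017,-.1003,.2167,-.06),(.5272,-.1018,.2167,-.06)])
```

```text
[ 0.49917469 -0.10029383  0.22483382] [ 9.98179248e-01 -6.03164229e-02  3.42716870e-04]
[[0.6375, -0.079], [0.634, -0.1375], [0.5458, -0.1351], [0.5497, -0.0707]] 7548.0
[[0.6467, 0.0204], [0.6448, -0.0386], [0.5549, -0.0294], [0.5567, 0.0359]] 7837.0
[[0.5644, 0.1232], [0.6519, 0.0968], [0.649, 0.0541], [0.5614, 0.0761]] 5203.5
(0.5017, -0.1003, 0.2167, -0.06) turn [-0.0003 -0.0003  0.0005] shift [0.0023 0.0001 0.008 ] | 0.0 0.2
(0.5272, -0.1018, 0.2167, -0.06) turn [0. 0. 0.] shift [ 0.0255 -0.      0.    ] | 0.0 0.6
```

Call:
{"api": "play_rows", "payload": {
  "increments": [0, 0, 0, 0, 0.0005, 0.0072, -1, 0, 0, 0, 0, 0, 0, -1, 0, 0, 0, 0, 0, 0, -1, 0, 0, 0, 0, 0, 0, -1]
}}

```text
time_s: 16.08
tcp_pos: [0.5, -0.1008, 0.2169]
tcp_rot: [1.0, -0.029, -0.0, -0.0]
contact_force: [-0.2, 0.1, -2.2]
opening: 0.0184
grip_force: 99.7
```

Call:
{"api": "play_rows", "payload": {
  "increments": [0, 0, 0, 0.005, 0, 0, -1, 0, 0, 0, 0.005, 0, 0, -1, 0, 0, 0, 0.003, 0, 0, -1, 0, 0, 0, 0, 0, 0, -1]
}}

```text
time_s: 16.42
tcp_pos: [0.5139, -0.1023, 0.2174]
tcp_rot: [1.0, -0.03, 0.0, 0.0]
contact_force: [0.1, -1.0, -1.3]
opening: 0.0186
grip_force: 99.7
```

Call:
{"api": "play_rows", "payload": {
  "increments": [0, 0, 0, 0.005, 0, 0, -1, 0, 0, 0, 0.005, 0, 0, -1, 0, 0, 0, 0.004, 0, 0.0005, -1, 0, 0, 0, 0, 0, 0, -1, 0, 0, 0, 0, 0, 0, -1]
}}

```text
time_s: 16.83
tcp_pos: [0.5273, -0.103, 0.2167]
tcp_rot: [1.0, -0.03, -0.0, -0.0]
contact_force: [-0.1, 0.5, -1.8]
opening: 0.0186
grip_force: 99.7
```

Call:
{"api": "play_rows", "payload": {
  "increments": [0, 0.0477, 0, -0.0083, 0, -0.0006, -1, 0, 0.0477, 0, -0.0083, 0, -0.0006, -1, 0, 0.0477, 0, -0.0083, 0, -0.0006, -1, 0, 0.0477, 0, -0.0083, 0, -0.0006, -1, 0, 0, 0, 0, 0, 0, -1]
}}

```text
time_s: 17.25
tcp_pos: [0.4928, -0.1008, 0.2157]
tcp_rot: [0.994, -0.03, 0.101, 0.003]
contact_force: [5.5, -0.4, -8.7]
opening: 0.0184
grip_force: 98.5
```

Call:
{"api": "play_rows", "payload": {
  "increments": [0, 0.0477, 0, -0.0083, 0, -0.0006, -1, 0, 0.0477, 0, -0.0083, 0, -0.0006, -1, 0, 0, 0, 0, 0, 0, -1]
}}

```text
time_s: 17.5
tcp_pos: [0.4757, -0.0995, 0.2132]
tcp_rot: [0.989, -0.03, 0.148, 0.004]
contact_force: [0.4, -1.2, -1.8]
opening: 0.0188
grip_force: 99.7
```

Call:
{"api": "play_rows", "payload": {
  "increments": [0, 0.0477, 0, -0.0083, 0, -0.0006, -1, 0, 0.0477, 0, -0.0083, 0, -0.0006, -1, 0, 0, 0, 0, 0, 0, -1, 0, 0, 0, 0, 0, 0, -1]
}}

```text
time_s: 17.83
tcp_pos: [0.4614, -0.0992, 0.2104]
tcp_rot: [0.98, -0.03, 0.197, 0.006]
contact_force: [0.4, -0.4, -1.2]
opening: 0.0189
grip_force: 99.6
```

Call:
{"api": "play_rows", "payload": {
  "increments": [0, -0.0636, 0, 0.0111, 0, 0.0008, -1, 0, -0.0636, 0, 0.0111, 0, 0.0008, -1, 0, -0.0636, 0, 0.0111, 0, 0.0008, -1, 0, -0.0636, 0, 0.0111, 0, 0.0008, -1, 0, -0.0636, 0, 0.0111, 0, 0.0008, -1, 0, -0.0636, 0, 0.0111, 0, 0.0008, -1, 0, 0, 0, 0, 0, 0, -1, 0, 0, 0, 0, 0, 0, -1]
}}

```text
time_s: 18.5
tcp_pos: [0.5286, -0.1032, 0.2205]
tcp_rot: [1.0, -0.03, -0.0, 0.0]
contact_force: [0.7, 0.5, -2.2]
opening: 0.0187
grip_force: 99.6
```

Call:
{"api": "play_rows", "payload": {
  "increments": [0, 0, 0, -0.006, 0, -0.001, -1, 0, 0, 0, -0.01, 0, 0, -1, 0, 0, 0, -0.01, 0, -0.003, -1, 0, 0, 0, -0.01, 0, -0.01, -1, 0, 0, 0, 0, 0, -0.03, -1, 0, 0, 0, 0, 0, -0.03, -1, 0, 0, 0, 0, 0, 0, -1, 0, 0, 0, 0, 0, 0, -1]
}}

```text
time_s: 19.17
tcp_pos: [0.4905, -0.1012, 0.2976]
tcp_rot: [1.0, -0.03, 0.003, 0.001]
contact_force: [0.6, -0.4, -2.7]
opening: 0.0191
grip_force: 99.8
```

Run:
```python
from h import *
st=env.state();print(st['tcp_pos'],R.from_quat(st['tcp_rot']).as_matrix()[:,0])
s=snap('wrist','w9')
hsv=cv2.cvtColor(s['img'],cv2.COLOR_RGB2HSV);m=((hsv[...,2]>185)&(hsv[...,1]<70)).astype(np.uint8);m[200:]=0
m=cv2.morphologyEx(m,cv2.MORPH_CLOSE,np.ones((5,5)))
for c in cv2.findContours(m,cv2.RETR_EXTERNAL,cv2.CHAIN_APPROX_NONE)[0]:
    if cv2.contourArea(c)>1500:
        P=plane(s,cv2.boxPoints(cv2.minAreaRect(c)),.077);print(P[:,:2].round(4).tolist(),cv2.contourArea(c))
plan([(.500,.3522,.292,-.054),(.500,.3522,.171,-.054)])
```

```text
[ 0.49049625 -0.10117564  0.29756063] [ 0.99815092 -0.0605043   0.00582923]
[[0.4968, -0.2894], [0.4923, -0.3647], [0.427, -0.3747], [0.4319, -0.2954]] 2874.0
[[0.6403, -0.0796], [0.6369, -0.1369], [0.5484, -0.1337], [0.5521, -0.0718]] 4971.0
[[0.5598, 0.0352], [0.6465, 0.0197], [0.6428, -0.0397], [0.5558, -0.0289]] 4934.5
[[0.6521, 0.1208], [0.652, 0.0615], [0.5623, 0.0738], [0.562, 0.1379]] 4868.5
(0.5, 0.3522, 0.292, -0.054) turn [ 0.0007 -0.0016 -0.0061] shift [-0.0142 -0.4529  0.0033] | 0.1 10.9
(0.5, 0.3522, 0.171, -0.054) turn [0. 0. 0.] shift [0.    0.    0.121] | 0.0 2.9
```

Call:
{"api": "play_rows", "payload": {
  "increments": [0, 0, -0.006, -0.0012, -0.0377, 0, -1, 0, 0, 0, -0.0012, -0.0377, 0, -1, 0, 0, 0, -0.0012, -0.0377, 0, -1, 0, 0, 0, -0.0012, -0.0377, 0, -1, 0, 0, 0, -0.0012, -0.0377, 0, -1, 0, 0, 0, -0.0012, -0.0377, 0, -1]
}}

```text
time_s: 19.72
tcp_pos: [0.4941, 0.1268, 0.2923]
tcp_rot: [1.0, -0.027, -0.002, 0.0]
contact_force: [0.3, 0.1, -0.8]
opening: 0.0187
grip_force: 99.7
```

Call:
{"api": "play_rows", "payload": {
  "increments": [0, 0, 0, -0.0012, -0.0377, 0, -1, 0, 0, 0, -0.0012, -0.0377, 0, -1, 0, 0, 0, -0.0012, -0.0377, 0, -1, 0, 0, 0, -0.0012, -0.0377, 0, -1, 0, 0, 0, -0.0012, -0.0377, 0, -1, 0, 0, 0, -0.0012, -0.0377, 0, -1]
}}

```text
time_s: 20.22
tcp_pos: [0.4992, 0.3527, 0.292]
tcp_rot: [1.0, -0.027, -0.002, 0.001]
contact_force: [1.1, -0.0, -1.7]
opening: 0.0187
grip_force: 99.7
```

Call:
{"api": "play_rows", "payload": {
  "increments": [0, 0, 0, 0, 0, 0, -1, 0, 0, 0, 0, 0, 0, -1, 0, 0, 0, 0, 0, 0, -1, 0, 0, 0, 0, 0, 0, -1]
}}

```text
time_s: 20.55
tcp_pos: [0.5005, 0.3503, 0.2935]
tcp_rot: [1.0, -0.027, -0.001, 0.001]
contact_force: [-0.7, -0.6, -2.1]
opening: 0.0186
grip_force: 99.9
```

Run:
```python
from h import *
plan([(.500,.3522,.292,-.054)]);print(env.state()['tcp_pos'])
s=snap('wrist','w10');o=load('w3')
im=np.hstack([cv2.resize(x['img'][90:310,170:340],(400,518)) for x in(o,s)]);cv2.imwrite('pics/v10.png',im[:,:,::-1])
```

```text
(0.5, 0.3522, 0.292, -0.054) turn [ 0.0014  0.0017 -0.0007] shift [-0.0006 -0.0019  0.0015] | 0.0 0.1
[0.50048539 0.35029338 0.29351115]
```

View pics/v10.png

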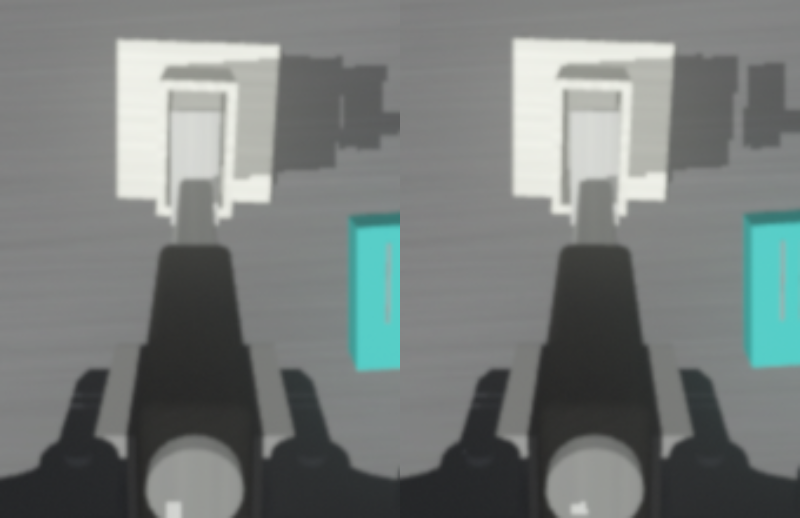

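Call:
{"api": "play_rows", "payload": {
  "increments": [0, 0, 0, 0, -0.0015, 0.02, -1, 0, 0, 0, 0, 0, 0.01, -1, 0, 0, 0, 0, 0, 0, -1, 0, 0, 0, 0, 0, 0, -1]
}}

```text
time_s: 20.93
tcp_pos: [0.5006, 0.3521, 0.2635]
tcp_rot: [1.0, -0.027, -0.001, 0.001]
contact_force: [0.2, 0.5, -1.0]
opening: 0.0187
grip_force: 99.9
```

Call:
{"api": "play_rows", "payload": {
  "increments": [0, 0, 0, 0, 0, 0.02, -1, 0, 0, 0, 0, 0, 0.02, -1, 0, 0, 0, 0, 0, 0.02, -1, 0, 0, 0, 0, 0, 0.015, -1, 0, 0, 0, 0, 0, 0.01, -1, 0, 0, 0, 0, 0, 0, -1, 0, 0, 0, 0, 0, 0, -1]
}}

```text
time_s: 21.52
tcp_pos: [0.5009, 0.3528, 0.1791]
tcp_rot: [1.0, -0.027, -0.001, 0.0]
contact_force: [0.0, 1.2, -2.1]
opening: 0.0187
grip_force: 104.7
```

Call:
{"api": "play_rows", "payload": {
  "increments": [0, 0, 0, 0, 0, 0.006, -1, 0, 0, 0, 0, 0, 0.001, -1, 0, 0, 0, 0, 0, 0, -1, 0, 0, 0, 0, 0, 0, -1]
}}

```text
time_s: 21.85
tcp_pos: [0.5011, 0.3532, 0.1729]
tcp_rot: [1.0, -0.027, 0.0, -0.0]
contact_force: [-0.1, -0.1, -2.9]
opening: 0.0183
grip_force: 104.7
```

Call:
{"api": "play_rows", "payload": {
  "increments": [0, 0, 0, 0, 0, 0.001, -1, 0, 0, 0, 0, 0, 0, -1, 0, 0, 0, 0, 0, 0, -1]
}}

```text
time_s: 22.1
tcp_pos: [0.5011, 0.3532, 0.1719]
tcp_rot: [1.0, -0.027, 0.0, -0.0]
contact_force: [0.1, -0.4, -1.8]
opening: 0.0185
grip_force: 104.7
```

Nearly seated; lower one more mm, release slowly, and rise.

Call:
{"api": "play_rows", "payload": {
  "increments": [0, 0, 0, 0, 0, 0.001, -1, 0, 0, 0, 0, 0, 0, -1, 0, 0, 0, 0, 0, 0, -1]
}}

```text
time_s: 22.35
tcp_pos: [0.501, 0.3531, 0.1707]
tcp_rot: [1.0, -0.027, -0.0, 0.0]
contact_force: [0.6, -0.9, -1.5]
opening: 0.0187
grip_force: 104.7
```

Call:
{"api": "play_rows", "payload": {
  "increments": [0, 0, 0, 0, 0, 0, 0, 0, 0, 0, 0, 0, 0, 0, 0, 0, 0, 0, 0, 0, 0.5, 0, 0, 0, 0, 0, 0, 1, 0, 0, 0, 0, 0, 0, 1, 0, 0, 0, 0, 0, 0, 1],
  "squeeze": 30
}}

```text
time_s: 22.85
tcp_pos: [0.5011, 0.3532, 0.1709]
tcp_rot: [1.0, -0.027, 0.0, -0.0]
contact_force: [0.3, -0.2, 0.7]
opening: 0.085
grip_force: 0.0
```

Call:
{"api": "play_rows", "payload": {
  "increments": [0, 0, 0, 0, 0, -0.03, 1, 0, 0, 0, 0, 0, -0.03, 1, 0, 0, 0, 0, 0, -0.03, 1, 0, 0, 0, 0, 0, -0.03, 1, 0, 0, 0, 0, 0, 0, 1]
}}

```text
time_s: 23.27
tcp_pos: [0.5037, 0.3545, 0.2996]
tcp_rot: [1.0, -0.027, 0.006, -0.003]
contact_force: [1.3, 0.7, 1.6]
opening: 0.0854
grip_force: 0.0
```

Run:
```python
from h import *
print(env.state()['tcp_pos'])
t=snap('top','t11');a=snap('scene','s11');w=snap('wrist','w11')
im=np.zeros((600,800,3),np.uint8)
im[:300,:400]=cv2.resize(t['img'][150:300,100:300],(400,300),interpolation=cv2.INTER_CUBIC)
im[:300,400:]=cv2.resize(w['img'],(400,300));im[300:]=cv2.resize(a['img'][135:245,180:400],(800,400),interpolation=cv2.INTER_CUBIC)[50:350]
cv2.imwrite('pics/v11.png',im[:,:,::-1])
```

```text
[0.50374803 0.35454399 0.29956421]
```

View pics/v11.png

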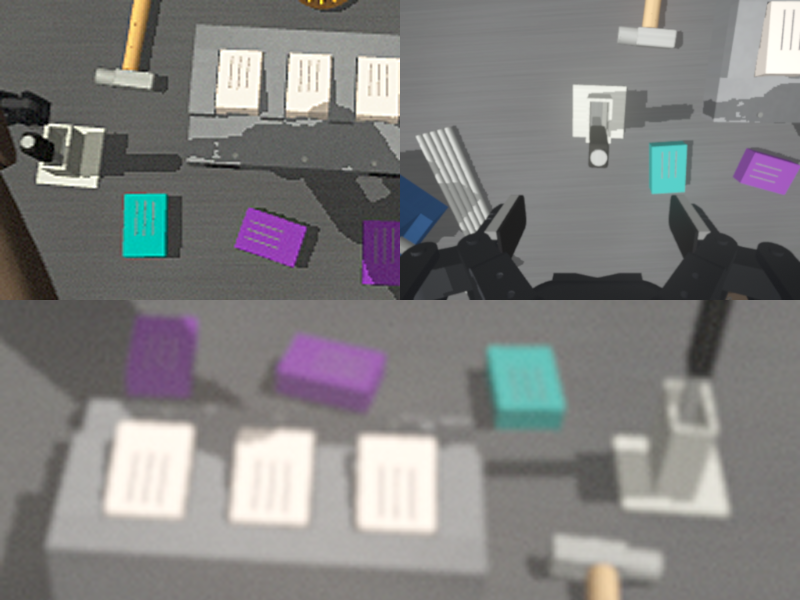

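The bar stands in its holder again. All three covers look tilted up on their noses, and nothing else moved. Now cover 3.

```bash
cat > tray.py <<'E'
from h import *
def tray(s,show=True):
    x0,y0=335,150;im=s['img'][y0:300,x0:450];hsv=cv2.cvtColor(im,cv2.COLOR_RGB2HSV)
    m=((hsv[...,2]>150)&(hsv[...,1]<60)).astype(np.uint8);m=cv2.morphologyEx(m,cv2.MORPH_CLOSE,np.ones((5,5)))
    m=cv2.morphologyEx(m,cv2.MORPH_OPEN,np.ones((9,9)))
    c=max(cv2.findContours(m,cv2.RETR_EXTERNAL,cv2.CHAIN_APPROX_NONE)[0],key=cv2.contourArea)
    q=cv2.boxPoints(cv2.minAreaRect(c))+[x0,y0];P=plane(s,q,.03)
    print('tray',cv2.contourArea(c),P.mean(0)[:2].round(4),P[:,:2].round(3).tolist())
E
python3 - <<'E'
from tray import *
tray(load('top0'));tray(load('t11'))
plan([(.5895,.096,.30,-.06),(.5895,.096,.07,-.06)])
E
```

```text
tray 5341.5 [ 0.5188 -0.3812] [[0.672, -0.3], [0.682, -0.464], [0.365, -0.458], [0.356, -0.303]]
tray 5368.0 [ 0.5188 -0.3817] [[0.672, -0.301], [0.682, -0.466], [0.365, -0.458], [0.357, -0.302]]
(0.5895, 0.096, 0.3, -0.06) turn [-0.0001 -0.0002  0.0061] shift [ 0.1038  0.2513 -0.0094] | 0.1 6.5
(0.5895, 0.096, 0.07, -0.06) turn [0. 0. 0.] shift [0.   0.   0.23] | 0.0 5.5
```

Call:
{"api": "play_rows", "payload": {
  "increments": [0, 0, 0.006, 0.0148, 0.0359, 0, 1, 0, 0, 0, 0.0148, 0.0359, 0, 1, 0, 0, 0, 0.0148, 0.0359, 0, 1, 0, 0, 0, 0.0148, 0.0359, 0, 1, 0, 0, 0, 0.0148, 0.0359, 0, 1, 0, 0, 0, 0.0148, 0.0359, 0, 1, 0, 0, 0, 0.0148, 0.0359, 0, 1]
}}

```text
time_s: 24.0
tcp_pos: [0.5889, 0.0943, 0.288]
tcp_rot: [1.0, -0.03, -0.002, 0.0]
contact_force: [0.2, -0.2, -1.1]
opening: 0.0856
grip_force: 0.0
```

Call:
{"api": "play_rows", "payload": {
  "increments": [0, 0, 0, 0, 0, 0.035, 1, 0, 0, 0, 0, 0, 0.035, 1, 0, 0, 0, 0, 0, 0.035, 1, 0, 0, 0, 0, 0, 0.035, 1, 0, 0, 0, 0, 0, 0.03, 1, 0, 0, 0, 0, 0, 0, 1, 0, 0, 0, 0, 0, 0, 1, 0, 0, 0, 0, 0, 0, 1]
}}

```text
time_s: 24.67
tcp_pos: [0.5901, 0.0962, 0.1215]
tcp_rot: [1.0, -0.03, 0.0, -0.0]
contact_force: [-0.3, 0.9, 1.0]
opening: 0.0853
grip_force: 0.0
```

Run:
```python
from h import *
print(env.state()['tcp_pos'])
s=snap('wrist','w12');st=env.state();print(st['tcp_pos'])
plan([(.5895,.096,.07,-.06)],st)
hsv=cv2.cvtColor(s['img'],cv2.COLOR_RGB2HSV);m=((hsv[...,2]>185)&(hsv[...,1]<70)).astype(np.uint8)
m=cv2.morphologyEx(m,cv2.MORPH_CLOSE,np.ones((5,5)))
for c in cv2.findContours(m,cv2.RETR_EXTERNAL,cv2.CHAIN_APPROX_NONE)[0]:
    if cv2.contourArea(c)>1500:
        b=cv2.boxPoints(cv2.minAreaRect(c));print(b.round(0).tolist(),plane(s,b,.087)[:,:2].round(4).tolist())
```

```text
[0.5901449  0.09621921 0.12153185]
[0.59105524 0.09620524 0.12291544]
(0.5895, 0.096, 0.07, -0.06) turn [-0.0002 -0.0033  0.0002] shift [-0.0015  0.0003  0.0529] | 0.0 1.3
[[372.0, 120.0], [477.0, 120.0], [477.0, 182.0], [372.0, 182.0]] [[0.6486, 0.0274], [0.6453, -0.03], [0.6097, -0.0355], [0.6133, 0.0255]]
[[202.0, 119.0], [304.0, 119.0], [304.0, 268.0], [202.0, 268.0]] [[0.6546, 0.1197], [0.6513, 0.0644], [0.5591, 0.0653], [0.5629, 0.1296]]
```

Call:
{"api": "play_rows", "payload": {
  "increments": [0, 0, 0, 0, 0, 0.025, 1, 0, 0, 0, 0, 0, 0.018, 1, 0, 0, 0, 0, 0, 0.008, 1, 0, 0, 0, 0, 0, 0, 1, 0, 0, 0, 0, 0, 0, 1, 0, 0, 0, 0, 0, 0, 1]
}}

```text
time_s: 25.22
tcp_pos: [0.5911, 0.0962, 0.0719]
tcp_rot: [1.0, -0.03, 0.002, -0.0]
contact_force: [-0.7, 0.4, 0.2]
opening: 0.0855
grip_force: 0.0
```

Call:
{"api": "play_rows", "payload": {
  "increments": [0, 0, 0, 0, 0, 0, -1, 0, 0, 0, 0, 0, 0, -1, 0, 0, 0, 0, 0, 0, -1, 0, 0, 0, 0, 0, 0, -1, 0, 0, 0, 0, 0, 0, -1, 0, 0, 0, 0, 0, 0, -1],
  "squeeze": 40
}}

```text
time_s: 25.72
tcp_pos: [0.5908, 0.0961, 0.0711]
tcp_rot: [1.0, -0.03, 0.001, 0.0]
contact_force: [-0.3, -0.1, 5.2]
opening: 0.059
grip_force: 44.5
```

Call:
{"api": "play_rows", "payload": {
  "increments": [0, 0, 0, 0, 0, -0.005, -1, 0, 0, 0, 0, 0, -0.01, -1, 0, 0, 0, 0, 0, -0.02, -1, 0, 0, 0, 0, 0, -0.03, -1, 0, 0, 0, 0, 0, -0.03, -1, 0, 0, 0, 0, 0, -0.015, -1, 0, 0, 0, 0, 0, 0, -1, 0, 0, 0, 0, 0, 0, -1]
}}

```text
time_s: 26.38
tcp_pos: [0.5894, 0.0962, 0.18]
tcp_rot: [1.0, -0.03, 0.0, -0.0]
contact_force: [-0.3, 0.2, -0.9]
opening: 0.059
grip_force: 44.6
```

Run:
```python
from tray import *
st=env.state();print(st['tcp_pos'],st['opening'],st['grip_force'],st['contact_force'])
w=snap('wrist','w13');t=snap('top','t13');tray(t)
im=np.zeros((300,800,3),np.uint8);im[:,:400]=cv2.resize(w['img'],(400,300));im[:,400:]=cv2.resize(t['img'][150:300,180:380],(400,300),interpolation=cv2.INTER_CUBIC)
cv2.imwrite('pics/v13.png',im[:,:,::-1])
```

```text
[0.58943891 0.09624542 0.18003911] 0.059047406858987836 44.60521459579468 [-0.31820056  0.17709885 -0.89481052]
tray 5174.0 [ 0.5188 -0.3816] [[0.672, -0.3], [0.686, -0.457], [0.365, -0.459], [0.353, -0.31]]
```

View pics/v13.png

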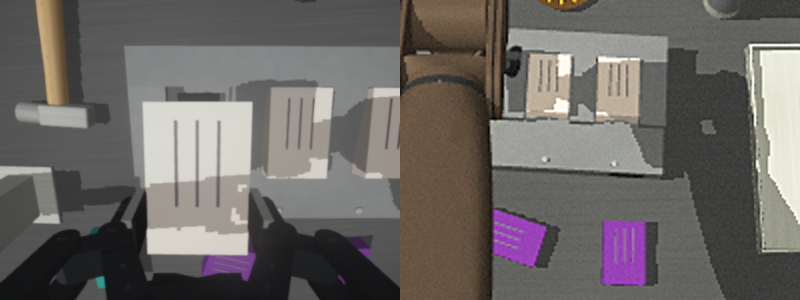

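Run:
```python
from h import *
b=load('top0');print(plane(b,[(341,151)],.0),plane(b,[(349,131)],.16))
plan([(.602,-.381,.18,0),(.602,-.381,.03,0)])
```

```text
[[ 0.74960197 -0.27808084  0.        ]] [[ 0.75299834 -0.26971174  0.16      ]]
(0.602, -0.381, 0.18, 0) turn [ 0.      0.0043 -0.0572] shift [ 0.014   0.4772 -0.0026] | 0.5 11.4
(0.602, -0.381, 0.03, 0) turn [0. 0. 0.] shift [0.   0.   0.15] | 0.0 3.6
```

Call:
{"api": "play_rows", "payload": {
  "increments": [0, 0, -0.057, 0.001, 0.0341, 0, -1, 0, 0, 0, 0.001, 0.0341, 0, -1, 0, 0, 0, 0.001, 0.0341, 0, -1, 0, 0, 0, 0.001, 0.0341, 0, -1, 0, 0, 0, 0.001, 0.0341, 0, -1, 0, 0, 0, 0.001, 0.0341, 0, -1, 0, 0, 0, 0.001, 0.0341, 0, -1]
}}

```text
time_s: 27.07
tcp_pos: [0.5929, -0.1435, 0.1767]
tcp_rot: [1.0, -0.0, -0.002, -0.001]
contact_force: [0.1, 0.3, -1.1]
opening: 0.0593
grip_force: 44.6
```

Call:
{"api": "play_rows", "payload": {
  "increments": [0, 0, 0, 0.001, 0.0341, 0, -1, 0, 0, 0, 0.001, 0.0341, 0, -1, 0, 0, 0, 0.001, 0.0341, 0, -1, 0, 0, 0, 0.001, 0.0341, 0, -1, 0, 0, 0, 0.001, 0.0341, 0, -1, 0, 0, 0, 0.001, 0.0341, 0, -1, 0, 0, 0, 0.001, 0.0341, 0, -1, 0, 0, 0, 0, 0, 0, -1]
}}

```text
time_s: 27.73
tcp_pos: [0.5993, -0.3867, 0.1762]
tcp_rot: [1.0, -0.003, -0.002, -0.0]
contact_force: [0.0, 1.1, -0.7]
opening: 0.0591
grip_force: 44.6
```

Call:
{"api": "play_rows", "payload": {
  "increments": [0, 0, 0, 0, 0, 0.035, -1, 0, 0, 0, 0, 0, 0.035, -1, 0, 0, 0, 0, 0, 0.03, -1, 0, 0, 0, 0, 0, 0.02, -1, 0, 0, 0, 0, 0, 0.01, -1, 0, 0, 0, 0, 0, 0, -1, 0, 0, 0, 0, 0, 0, -1, 0, 0, 0, 0, 0, 0, -1]
}}

```text
time_s: 28.4
tcp_pos: [0.6025, -0.3818, 0.0515]
tcp_rot: [1.0, 0.0, 0.001, 0.001]
contact_force: [0.7, -0.7, 0.3]
opening: 0.0591
grip_force: 44.6
```

Run:
```python
from tray import *
s=snap('wrist','w14');t=snap('top','t14');tray(t);st=env.state();print(st['tcp_pos'],st['contact_force'])
hsv=cv2.cvtColor(s['img'],cv2.COLOR_RGB2HSV)
im=cv2.resize(s['img'],(400,300));im2=cv2.resize(t['img'],(400,300));cv2.imwrite('pics/v14.png',np.hstack([im,im2])[:,:,::-1])
```

```text
tray 625.0 [ 0.4168 -0.4231] [[0.469, -0.392], [0.468, -0.462], [0.365, -0.453], [0.365, -0.384]]
[ 0.60280043 -0.38216658  0.05234798] [ 0.12969586  0.61209785 -0.93709533]
```

Call:
{"api": "play_rows", "payload": {
  "increments": [0, 0, 0, 0, 0, 0.012, -1, 0, 0, 0, 0, 0, 0.007, -1, 0, 0, 0, 0, 0, 0, -1, 0, 0, 0, 0, 0, 0, -1, 0, 0, 0, 0, 0, 0, -1]
}}

```text
time_s: 28.92
tcp_pos: [0.6014, -0.3811, 0.0304]
tcp_rot: [1.0, -0.0, -0.0, -0.0]
contact_force: [0.1, -0.2, 0.4]
opening: 0.0589
grip_force: 44.6
```

Call:
{"api": "play_rows", "payload": {
  "increments": [0, 0, 0, 0, 0, 0.003, -1, 0, 0, 0, 0, 0, 0, -1, 0, 0, 0, 0, 0, 0, -1]
}}

```text
time_s: 29.17
tcp_pos: [0.6015, -0.3812, 0.0277]
tcp_rot: [1.0, -0.0, -0.0, -0.0]
contact_force: [0.9, 0.2, -1.3]
opening: 0.0588
grip_force: 44.6
```

Call:
{"api": "play_rows", "payload": {
  "increments": [0, 0, 0, 0, 0, 0.003, -1, 0, 0, 0, 0, 0, 0, -1, 0, 0, 0, 0, 0, 0, -1]
}}

```text
time_s: 29.42
tcp_pos: [0.6019, -0.3816, 0.0253]
tcp_rot: [1.0, -0.0, 0.001, 0.0]
contact_force: [0.0, -0.1, 0.6]
opening: 0.0586
grip_force: 44.7
```

Call:
{"api": "play_rows", "payload": {
  "increments": [0, 0, 0, 0, 0, 0, 0.2, 0, 0, 0, 0, 0, 0, 0.6, 0, 0, 0, 0, 0, 0, 1, 0, 0, 0, 0, 0, 0, 1, 0, 0, 0, 0, 0, 0, 1]
}}

```text
time_s: 29.83
tcp_pos: [0.6013, -0.3811, 0.0245]
tcp_rot: [1.0, -0.0, -0.0, -0.0]
contact_force: [0.3, -0.4, 0.3]
opening: 0.0853
grip_force: 0.0
```

Call:
{"api": "play_rows", "payload": {
  "increments": [0, 0, 0, 0, 0, -0.01, 1, 0, 0, 0, 0, 0, -0.03, 1, 0, 0, 0, 0, 0, -0.035, 1, 0, 0, 0, 0, 0, -0.04, 1, 0, 0, 0, 0, 0, -0.04, 1, 0, 0, 0, 0, 0, 0, 1, 0, 0, 0, 0, 0, 0, 1]
}}

```text
time_s: 30.42
tcp_pos: [0.6034, -0.3828, 0.1859]
tcp_rot: [1.0, -0.0, 0.004, 0.003]
contact_force: [0.8, -0.6, -0.7]
opening: 0.0855
grip_force: 0.0
```

```bash
cat > wl.py <<'E'
from h import *
def white(s,z,thr=185,amin=1200):
    hsv=cv2.cvtColor(s['img'],cv2.COLOR_RGB2HSV);m=((hsv[...,2]>thr)&(hsv[...,1]<70)).astype(np.uint8)
    m=cv2.morphologyEx(m,cv2.MORPH_CLOSE,np.ones((5,5)))
    for c in cv2.findContours(m,cv2.RETR_EXTERNAL,cv2.CHAIN_APPROX_NONE)[0]:
        if cv2.contourArea(c)>amin:
            r=cv2.minAreaRect(c);P=plane(s,cv2.boxPoints(r),z);print(np.round(r[0]),np.round(r[1]),P.mean(0)[:2].round(4),P[:,:2].round(3).tolist())
E
python3 - <<'E'
from tray import *;from wl import white
s=snap('wrist','w15');st=env.state();print(st['tcp_pos'],st['opening'])
white(s,.031,200)
plan([(.5835,-.0038,.18,-.06),(.5835,-.0038,.072,-.06)])
E
```

```text
[ 0.60206664 -0.38164478  0.18217495] 0.08496342256064679
[252. 229.] [161. 256.] [ 0.528  -0.3841] [[0.384, -0.29], [0.673, -0.312], [0.673, -0.457], [0.383, -0.479]]
(0.5835, -0.0038, 0.18, -0.06) turn [ 0.0021 -0.0027  0.0572] shift [-0.0412 -0.3761  0.0022] | 0.5 9.1
(0.5835, -0.0038, 0.072, -0.06) turn [0. 0. 0.] shift [0.    0.    0.108] | 0.0 2.6
```

Call:
{"api": "play_rows", "payload": {
  "increments": [0, 0, 0.057, 0, 0, 0, 1, 0, 0, 0, -0.0041, -0.0376, 0, 1, 0, 0, 0, -0.0041, -0.0376, 0, 1, 0, 0, 0, -0.0041, -0.0376, 0, 1, 0, 0, 0, -0.0041, -0.0376, 0, 1, 0, 0, 0, -0.0041, -0.0376, 0, 1]
}}

```text
time_s: 30.97
tcp_pos: [0.5905, -0.1901, 0.1769]
tcp_rot: [1.0, -0.03, -0.002, -0.001]
contact_force: [1.0, 0.6, -0.2]
opening: 0.0854
grip_force: 0.0
```

Call:
{"api": "play_rows", "payload": {
  "increments": [0, 0, 0, -0.0041, -0.0376, 0, 1, 0, 0, 0, -0.0041, -0.0376, 0, 1, 0, 0, 0, -0.0041, -0.0376, 0, 1, 0, 0, 0, -0.0041, -0.0376, 0, 1, 0, 0, 0, -0.0041, -0.0376, 0, 1, 0, 0, 0, 0, 0, 0.03, 1, 0, 0, 0, 0, 0, 0.02, 1, 0, 0, 0, 0, 0, 0, 1]
}}

```text
time_s: 31.63
tcp_pos: [0.578, -0.0016, 0.1225]
tcp_rot: [1.0, -0.029, -0.007, -0.001]
contact_force: [-1.3, 0.1, -0.7]
opening: 0.0852
grip_force: 0.0
```

Call:
{"api": "play_rows", "payload": {
  "increments": [0, 0, 0, 0, 0, 0, 1, 0, 0, 0, 0, 0, 0, 1]
}}

```text
time_s: 31.8
tcp_pos: [0.583, -0.0038, 0.1296]
tcp_rot: [1.0, -0.03, -0.0, -0.0]
contact_force: [-0.1, -0.6, -0.2]
opening: 0.0853
grip_force: 0.0
```

Run:
```python
from wl import *
st=env.state();s=snap('wrist','w16');print(st['tcp_pos'])
white(s,.087)
plan([(.5835,-.0038,.073,-.06)],st)
```

```text
[ 0.58301809 -0.00379348  0.12963108]
[408. 246.] [26. 90.] [ 0.5587 -0.1033] [[0.57, -0.074], [0.566, -0.131], [0.547, -0.134], [0.551, -0.075]]
[102. 169.] [48. 42.] [0.621  0.0838] [[0.636, 0.093], [0.635, 0.069], [0.606, 0.074], [0.607, 0.1]]
[418. 148.] [ 61. 101.] [ 0.6225 -0.1031] [[0.642, -0.073], [0.639, -0.13], [0.603, -0.135], [0.606, -0.074]]
[254. 188.] [143.  98.] [ 0.6004 -0.0059] [[0.648, 0.019], [0.644, -0.036], [0.553, -0.035], [0.557, 0.029]]
(0.5835, -0.0038, 0.073, -0.06) turn [-0.0001  0.0008 -0.0004] shift [ 0.0005 -0.      0.0566] | 0.0 1.4
```

Call:
{"api": "play_rows", "payload": {
  "increments": [0, 0, 0, 0, 0.001, 0.028, 1, 0, 0, 0, 0, 0, 0.02, 1, 0, 0, 0, 0, 0, 0.0085, 1, 0, 0, 0, 0, 0, 0, 1, 0, 0, 0, 0, 0, 0, 1, 0, 0, 0, 0, 0, 0, 1]
}}

```text
time_s: 32.35
tcp_pos: [0.5844, -0.0049, 0.0752]
tcp_rot: [1.0, -0.03, 0.002, 0.0]
contact_force: [0.9, 0.7, -0.5]
opening: 0.0855
grip_force: 0.0
```

Call:
{"api": "play_rows", "payload": {
  "increments": [0, 0, 0, 0, 0, 0, -1, 0, 0, 0, 0, 0, 0, -1, 0, 0, 0, 0, 0, 0, -1, 0, 0, 0, 0, 0, 0, -1, 0, 0, 0, 0, 0, 0, -1, 0, 0, 0, 0, 0, 0, -1]
}}

```text
time_s: 32.85
tcp_pos: [0.584, -0.0047, 0.0746]
tcp_rot: [1.0, -0.03, 0.001, 0.0]
contact_force: [-0.9, 0.0, 5.7]
opening: 0.0586
grip_force: 43.6
```

Call:
{"api": "play_rows", "payload": {
  "increments": [0, 0, 0, 0, 0, -0.005, -1, 0, 0, 0, 0, 0, -0.01, -1, 0, 0, 0, 0, 0, -0.02, -1, 0, 0, 0, 0, 0, -0.03, -1, 0, 0, 0, 0, 0, -0.03, -1, 0, 0, 0, 0, 0, -0.015, -1, 0, 0, 0, 0, 0, 0, -1, 0, 0, 0, 0, 0, 0, -1]
}}

```text
time_s: 33.52
tcp_pos: [0.5828, -0.0043, 0.1835]
tcp_rot: [1.0, -0.03, 0.0, -0.0]
contact_force: [-0.4, -0.6, -0.4]
opening: 0.0586
grip_force: 44.7
```

Run:
```python
from tray import *
st=env.state();print(st['tcp_pos'],st['opening'],st['grip_force'])
t=snap('top','t17');tray(t)
plan([(.504,-.382,.18,0),(.504,-.382,.03,0)],st)
```

```text
[ 0.58284255 -0.00434677  0.18345469] 0.05859750651575865 44.72542941570282
tray 5132.0 [ 0.5188 -0.382 ] [[0.672, -0.301], [0.685, -0.458], [0.365, -0.458], [0.353, -0.31]]
(0.504, -0.382, 0.18, 0) turn [-0.     -0.0003 -0.0571] shift [-0.0788  0.3777  0.0035] | 0.5 9.3
(0.504, -0.382, 0.03, 0) turn [0. 0. 0.] shift [0.   0.   0.15] | 0.0 3.6
```

Call:
{"api": "play_rows", "payload": {
  "increments": [0, 0, -0.057, 0, 0, 0, -1, 0, 0, 0, -0.0082, 0.0378, 0, -1, 0, 0, 0, -0.0082, 0.0378, 0, -1, 0, 0, 0, -0.0082, 0.0378, 0, -1, 0, 0, 0, -0.0082, 0.0378, 0, -1, 0, 0, 0, -0.0082, 0.0378, 0, -1]
}}

```text
time_s: 34.07
tcp_pos: [0.5398, -0.194, 0.18]
tcp_rot: [1.0, 0.0, -0.002, -0.001]
contact_force: [0.3, -0.1, -0.7]
opening: 0.0587
grip_force: 44.7
```

Call:
{"api": "play_rows", "payload": {
  "increments": [0, 0, 0, -0.0082, 0.0378, 0, -1, 0, 0, 0, -0.0082, 0.0378, 0, -1, 0, 0, 0, -0.0082, 0.0378, 0, -1, 0, 0, 0, -0.0082, 0.0378, 0, -1, 0, 0, 0, -0.0082, 0.0378, 0, -1, 0, 0, 0, 0, 0, 0.035, -1, 0, 0, 0, 0, 0, 0.035, -1, 0, 0, 0, 0, 0, 0.03, -1]
}}

```text
time_s: 34.73
tcp_pos: [0.4986, -0.3817, 0.0784]
tcp_rot: [1.0, -0.001, -0.002, -0.002]
contact_force: [0.3, 0.2, -1.7]
opening: 0.0588
grip_force: 44.7
```

Call:
{"api": "play_rows", "payload": {
  "increments": [0, 0, 0, 0, 0, 0.02, -1, 0, 0, 0, 0, 0, 0.02, -1, 0, 0, 0, 0, 0, 0.01, -1, 0, 0, 0, 0, 0, 0, -1, 0, 0, 0, 0, 0, 0, -1, 0, 0, 0, 0, 0, 0, -1]
}}

```text
time_s: 35.23
tcp_pos: [0.5013, -0.3827, 0.0339]
tcp_rot: [1.0, -0.0, 0.0, 0.0]
contact_force: [0.6, -0.3, 0.0]
opening: 0.0585
grip_force: 45.0
```

Call:
{"api": "play_rows", "payload": {
  "increments": [0, 0, 0, 0, 0, 0.004, -1, 0, 0, 0, 0, 0, 0, -1, 0, 0, 0, 0, 0, 0, -1]
}}

```text
time_s: 35.48
tcp_pos: [0.5011, -0.3825, 0.0298]
tcp_rot: [1.0, -0.0, 0.0, 0.0]
contact_force: [-0.8, -0.2, -1.4]
opening: 0.0582
grip_force: 45.0
```

Call:
{"api": "play_rows", "payload": {
  "increments": [0, 0, 0, 0, 0, 0, 0.2, 0, 0, 0, 0, 0, 0, 0.6, 0, 0, 0, 0, 0, 0, 1, 0, 0, 0, 0, 0, 0, 1, 0, 0, 0, 0, 0, 0, 1]
}}

```text
time_s: 35.9
tcp_pos: [0.501, -0.3825, 0.0294]
tcp_rot: [1.0, -0.0, 0.0, 0.0]
contact_force: [0.1, -0.6, 0.4]
opening: 0.0853
grip_force: 0.0
```

Call:
{"api": "play_rows", "payload": {
  "increments": [0, 0, 0, 0, 0, -0.01, 1, 0, 0, 0, 0, 0, -0.03, 1, 0, 0, 0, 0, 0, -0.035, 1, 0, 0, 0, 0, 0, -0.04, 1, 0, 0, 0, 0, 0, -0.035, 1, 0, 0, 0, 0, 0, 0, 1, 0, 0, 0, 0, 0, 0, 1]
}}

```text
time_s: 36.48
tcp_pos: [0.5025, -0.3839, 0.1841]
tcp_rot: [1.0, -0.0, 0.003, 0.003]
contact_force: [0.2, 0.3, -0.9]
opening: 0.0855
grip_force: 0.0
```

Run:
```python
from h import *
s=snap('wrist','w18');st=env.state();print(st['tcp_pos'],st['opening'])
plan([(.5775,-.1034,.18,-.06),(.5775,-.1034,.073,-.06)],st)
```

```text
[ 0.50127266 -0.38274408  0.1809378 ] 0.08564998299082789
(0.5775, -0.1034, 0.18, -0.06) turn [ 0.0018 -0.0018  0.0572] shift [ 0.0593 -0.2834  0.0009] | 0.5 6.9
(0.5775, -0.1034, 0.073, -0.06) turn [0. 0. 0.] shift [0.    0.    0.107] | 0.0 2.6
```

Call:
{"api": "play_rows", "payload": {
  "increments": [0, 0, 0.057, 0, 0, 0, 1, 0, 0, 0, 0.0074, -0.0354, 0, 1, 0, 0, 0, 0.0074, -0.0354, 0, 1, 0, 0, 0, 0.0074, -0.0354, 0, 1, 0, 0, 0, 0.0074, -0.0354, 0, 1, 0, 0, 0, 0.0074, -0.0354, 0, 1, 0, 0, 0, 0.0074, -0.0354, 0, 1, 0, 0, 0, 0.0074, -0.0354, 0, 1]
}}

```text
time_s: 37.2
tcp_pos: [0.5662, -0.1359, 0.1767]
tcp_rot: [1.0, -0.03, -0.002, -0.001]
contact_force: [0.6, -0.7, -0.1]
opening: 0.0852
grip_force: 0.0
```

Call:
{"api": "play_rows", "payload": {
  "increments": [0, 0, 0, 0.0074, -0.0354, 0, 1, 0, 0, 0, 0, 0, 0.03, 1, 0, 0, 0, 0, 0, 0.02, 1, 0, 0, 0, 0, 0, 0, 1, 0, 0, 0, 0, 0, 0, 1, 0, 0, 0, 0, 0, 0, 1]
}}

```text
time_s: 37.7
tcp_pos: [0.5769, -0.1036, 0.1291]
tcp_rot: [1.0, -0.03, -0.0, -0.0]
contact_force: [0.6, 0.7, 0.7]
opening: 0.0853
grip_force: 0.0
```

Run:
```python
from wl import *
st=env.state();s=snap('wrist','w19');print(st['tcp_pos'])
white(s,.087)
plan([(.5775,-.104,.073,-.06)],st)
```

```text
[ 0.57685807 -0.1035962   0.12912874]
[102. 169.] [44. 48.] [ 0.6148 -0.0162] [[0.602, 0.001], [0.63, -0.007], [0.628, -0.032], [0.599, -0.026]]
[254. 188.] [143.  98.] [ 0.5944 -0.1057] [[0.642, -0.081], [0.638, -0.136], [0.547, -0.135], [0.551, -0.071]]
(0.5775, -0.104, 0.073, -0.06) turn [-0.0002  0.0007 -0.0004] shift [0.0007 0.0004 0.0561] | 0.0 1.3
```

Call:
{"api": "play_rows", "payload": {
  "increments": [0, 0, 0, 0, 0.001, 0.028, 1, 0, 0, 0, 0, 0, 0.02, 1, 0, 0, 0, 0, 0, 0.008, 1, 0, 0, 0, 0, 0, 0, 1, 0, 0, 0, 0, 0, 0, 1, 0, 0, 0, 0, 0, 0, 1]
}}

```text
time_s: 38.25
tcp_pos: [0.5782, -0.105, 0.0752]
tcp_rot: [1.0, -0.03, 0.002, 0.0]
contact_force: [0.3, -0.3, 0.3]
opening: 0.0852
grip_force: 0.0
```

Call:
{"api": "play_rows", "payload": {
  "increments": [0, 0, 0, 0, 0, 0, -1, 0, 0, 0, 0, 0, 0, -1, 0, 0, 0, 0, 0, 0, -1, 0, 0, 0, 0, 0, 0, -1, 0, 0, 0, 0, 0, 0, -1, 0, 0, 0, 0, 0, 0, -1]
}}

```text
time_s: 38.75
tcp_pos: [0.5779, -0.1046, 0.0746]
tcp_rot: [1.0, -0.03, 0.001, 0.0]
contact_force: [0.3, 0.9, 5.7]
opening: 0.0585
grip_force: 43.5
```

Call:
{"api": "play_rows", "payload": {
  "increments": [0, 0, 0, 0, 0, -0.005, -1, 0, 0, 0, 0, 0, -0.01, -1, 0, 0, 0, 0, 0, -0.02, -1, 0, 0, 0, 0, 0, -0.03, -1, 0, 0, 0, 0, 0, -0.03, -1, 0, 0, 0, 0, 0, -0.015, -1, 0, 0, 0, 0, 0, 0, -1, 0, 0, 0, 0, 0, 0, -1]
}}

```text
time_s: 39.42
tcp_pos: [0.5768, -0.1042, 0.1835]
tcp_rot: [1.0, -0.03, 0.0, 0.0]
contact_force: [0.8, -0.1, -0.7]
opening: 0.0585
grip_force: 44.6
```

Run:
```python
from tray import *;from wl import white
st=env.state();print(st['tcp_pos'],st['opening'],st['grip_force'])
t=snap('top','t20');tray(t)
# cover lids in tray seen from top: brighter than tray
hsv=cv2.cvtColor(t['img'],cv2.COLOR_RGB2HSV);print(hsv[180:270:6,383,2])
for th in (215,225,235): print(th);white(t,.031,th,200)
plan([(.404,-.382,.18,0)],st)
```

```text
[ 0.57676707 -0.10424283  0.18348498] 0.05850813400998668 44.63793933391571
tray 5299.5 [ 0.5197 -0.3813] [[0.672, -0.301], [0.682, -0.465], [0.367, -0.457], [0.359, -0.302]]
[156 127 205 197 202 196 205 168 160 198 161 159 158 154 155]
215
[ 43. 336.] [37. 21.] [0.2019 0.5831] [[0.246, 0.625], [0.255, 0.568], [0.158, 0.541], [0.149, 0.598]]
[ 41. 305.] [46. 20.] [0.2862 0.5973] [[0.347, 0.639], [0.352, 0.582], [0.226, 0.557], [0.22, 0.612]]
[ 36. 254.] [43. 20.] [0.4287 0.6272] [[0.488, 0.669], [0.494, 0.611], [0.369, 0.586], [0.364, 0.643]]
[368. 244.] [63. 19.] [ 0.4565 -0.3353] [[0.546, -0.308], [0.549, -0.363], [0.367, -0.362], [0.364, -0.308]]
[380. 182.] [19. 50.] [ 0.6421 -0.384 ] [[0.672, -0.31], [0.671, -0.462], [0.612, -0.457], [0.613, -0.307]]
[351. 132.] [17. 20.] [ 0.8024 -0.3058] [[0.83, -0.276], [0.83, -0.339], [0.774, -0.335], [0.775, -0.273]]
225
[ 43. 301.] [36. 15.] [0.2977 0.5935] [[0.345, 0.625], [0.349, 0.582], [0.25, 0.562], [0.246, 0.605]]
[ 36. 252.] [39. 20.] [0.4344 0.628 ] [[0.488, 0.668], [0.494, 0.611], [0.381, 0.588], [0.375, 0.644]]
[368. 245.] [60. 18.] [ 0.4529 -0.3354] [[0.539, -0.309], [0.542, -0.363], [0.367, -0.361], [0.364, -0.308]]
[380. 182.] [19. 50.] [ 0.6421 -0.384 ] [[0.672, -0.31], [0.671, -0.462], [0.612, -0.457], [0.613, -0.307]]
[350. 132.] [17. 19.] [ 0.8024 -0.3043] [[0.83, -0.276], [0.83, -0.335], [0.774, -0.332], [0.775, -0.273]]
235
[ 38. 251.] [37. 15.] [0.4377 0.622 ] [[0.489, 0.655], [0.493, 0.611], [0.386, 0.59], [0.382, 0.632]]
[368. 245.] [60. 18.] [ 0.4529 -0.3355] [[0.539, -0.308], [0.542, -0.363], [0.367, -0.362], [0.364, -0.309]]
[380. 181.] [50. 19.] [ 0.6437 -0.3841] [[0.616, -0.306], [0.675, -0.311], [0.671, -0.463], [0.612, -0.457]]
[351. 132.] [17. 18.] [ 0.8024 -0.3058] [[0.83, -0.279], [0.83, -0.335], [0.774, -0.332], [0.775, -0.276]]
(0.404, -0.382, 0.18, 0) turn [ 0.0003 -0.0003 -0.0571] shift [-0.1728  0.2778  0.0035] | 0.5 7.8
```

Call:
{"api": "play_rows", "payload": {
  "increments": [0, 0, -0.057, 0, 0, 0, -1, 0, 0, 0, -0.0192, 0.0309, 0, -1, 0, 0, 0, -0.0192, 0.0309, 0, -1, 0, 0, 0, -0.0192, 0.0309, 0, -1, 0, 0, 0, -0.0192, 0.0309, 0, -1, 0, 0, 0, -0.0192, 0.0309, 0, -1]
}}

```text
time_s: 39.97
tcp_pos: [0.4785, -0.2588, 0.1801]
tcp_rot: [1.0, 0.0, -0.002, -0.002]
contact_force: [0.8, 0.2, -1.0]
opening: 0.0587
grip_force: 44.6
```

Call:
{"api": "play_rows", "payload": {
  "increments": [0, 0, 0, -0.0192, 0.0309, 0, -1, 0, 0, 0, -0.0192, 0.0309, 0, -1, 0, 0, 0, -0.0192, 0.0309, 0, -1, 0, 0, 0, -0.0192, 0.0309, 0, -1, 0, 0, 0, 0, 0, 0, -1, 0, 0, 0, 0, 0, 0, -1, 0, 0, 0, 0, 0, 0, -1]
}}

```text
time_s: 40.55
tcp_pos: [0.4033, -0.3812, 0.1809]
tcp_rot: [1.0, -0.0, -0.001, -0.002]
contact_force: [0.4, -0.2, 0.1]
opening: 0.0585
grip_force: 44.6
```

Run:
```python
from h import *
s=snap('wrist','w21');st=env.state();print(st['tcp_pos'])
w=load('w18')
im=np.zeros((600,800,3),np.uint8)
im[:300,:400]=cv2.resize(s['img'],(400,300));im[:300,400:]=cv2.resize(w['img'],(400,300))
for i,(n,r) in enumerate((('w16',(60,110,150,220)),('w19',(60,110,150,220)))):
    c=load(n)['img'][r[1]:r[3],r[0]:r[2]];im[300:,i*400:i*400+400]=cv2.resize(c,(400,300),interpolation=cv2.INTER_CUBIC)
cv2.imwrite('pics/v21.png',im[:,:,::-1])
plan([(.404,-.382,.18,0)],st)
```

```text
[ 0.40383033 -0.38087075  0.18133063]
(0.404, -0.382, 0.18, 0) turn [-0.003   0.0019  0.0003] shift [0.0002 0.0011 0.0013] | 0.0 0.0
```

View pics/v21.png

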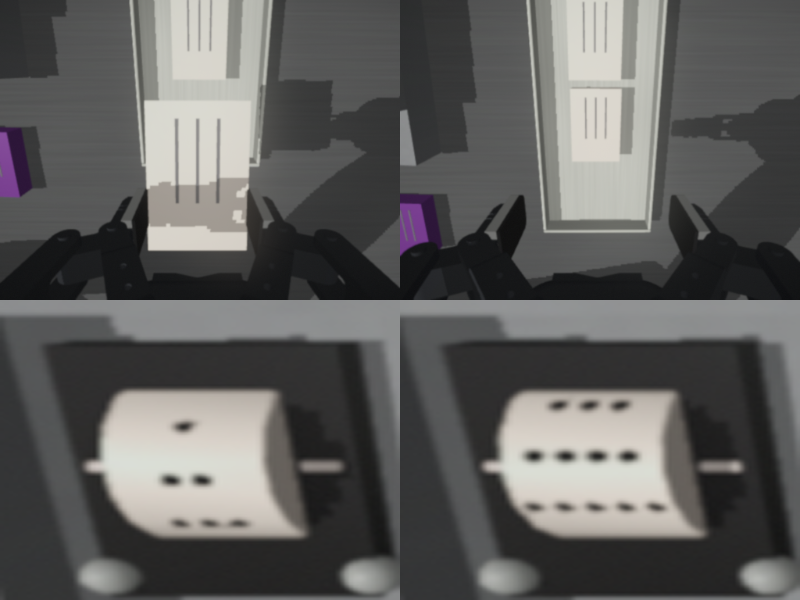

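Covers 3 and 2 lie in the tray and the near third is free. Wheel 3 has row 2 near the top (rows 1, 2, 3 at crop y 426, 480, 523), wheel 2 has row 4 near the top. Now set cover 1 down.

Call:
{"api": "play_rows", "payload": {
  "increments": [0, 0, 0, 0, 0.0005, 0.035, -1, 0, 0, 0, 0, 0, 0.035, -1, 0, 0, 0, 0, 0, 0.035, -1, 0, 0, 0, 0, 0, 0.025, -1, 0, 0, 0, 0, 0, 0.015, -1, 0, 0, 0, 0, 0, 0.006, -1, 0, 0, 0, 0, 0, 0, -1, 0, 0, 0, 0, 0, 0, -1]
}}

```text
time_s: 41.27
tcp_pos: [0.4049, -0.3825, 0.0328]
tcp_rot: [1.0, 0.001, 0.0, 0.0]
contact_force: [1.1, 0.4, -0.3]
opening: 0.0589
grip_force: 44.6
```

Call:
{"api": "play_rows", "payload": {
  "increments": [0, 0, 0, 0, 0, 0, -1, 0, 0, 0, 0, 0, 0, -1]
}}

```text
time_s: 41.43
tcp_pos: [0.405, -0.3837, 0.0339]
tcp_rot: [1.0, 0.0, 0.001, 0.001]
contact_force: [-0.7, -0.2, 0.4]
opening: 0.0588
grip_force: 44.6
```

Call:
{"api": "play_rows", "payload": {
  "increments": [0, 0, 0, 0, 0, 0, 0.2, 0, 0, 0, 0, 0, 0, 0.6, 0, 0, 0, 0, 0, 0, 1, 0, 0, 0, 0, 0, 0, 1, 0, 0, 0, 0, 0, 0, 1]
}}

```text
time_s: 41.85
tcp_pos: [0.4041, -0.383, 0.0324]
tcp_rot: [1.0, -0.0, 0.0, 0.0]
contact_force: [0.1, 0.6, -0.1]
opening: 0.0855
grip_force: 0.0
```

Call:
{"api": "play_rows", "payload": {
  "increments": [0, 0, 0, 0, 0, -0.01, 1, 0, 0, 0, 0, 0, -0.03, 1, 0, 0, 0, 0, 0, -0.035, 1, 0, 0, 0, 0, 0, -0.04, 1, 0, 0, 0, 0, 0, -0.035, 1, 0, 0, 0, 0, 0, 0, 1, 0, 0, 0, 0, 0, 0, 1]
}}

```text
time_s: 42.43
tcp_pos: [0.4053, -0.3845, 0.1865]
tcp_rot: [1.0, -0.0, 0.002, 0.003]
contact_force: [0.3, -0.2, -0.3]
opening: 0.0855
grip_force: 0.0
```

Run:
```python
from h import *
c16=lambda p:[60+p[0]/4.444-.4,110+(p[1]-300)/2.727-.3]
for n,marks,rows in(('w16',[(95,466),(320,466)],[(185,426),(187,480),(210,523)]),('w19',[(95,466),(320,466)],[(190,405),(180,456),(195,507)])):
    s=load(n); print(n,plane(s,[c16(m) for m in marks],.0605))
w=snap('wrist','w22');print(env.state()['tcp_pos'])
plan([(.53,-.0043,.19,-.06)])
```

```text
w16 [[0.615409   0.11169365 0.0605    ]
 [0.61329678 0.07698543 0.0605    ]]
w19 [[ 0.60934884  0.01161762  0.0605    ]
 [ 0.60724277 -0.02301189  0.0605    ]]
[ 0.40431468 -0.38315236  0.18365821]
(0.53, -0.0043, 0.19, -0.06) turn [ 0.0018 -0.0014  0.0571] shift [ 0.1027 -0.3857 -0.0063] | 0.5 9.6
```

```bash
cat > dots.py <<'E'
from h import *
YAW=-.0605;C=np.array([.5985,-.0047]);X=np.array([np.cos(YAW),np.sin(YAW)]);Y=np.array([-X[1],X[0]])
def bay(i): return C+Y*.1*(i-2)
def cyl(s,uv,i,ax):
    c,d=ray(s,[uv]);d=d[0];o=np.array([X@(c[:2]-bay(i))-ax,c[2]-.049]);v=np.array([X@d[:2],d[2]])
    t=np.roots([v@v,2*o@v,o@o-.022**2]);t=min(t.real);p=o+t*v;q=c+t*d
    return np.arctan2(p[0],p[1]),Y@(q[:2]-bay(i))
def look(s,i,dbg=None):
    def px(x,y,z): return proj(s,[*(bay(i)+X*x+Y*y),z])[0]
    g=cv2.cvtColor(s['img'],cv2.COLOR_RGB2GRAY)
    # index marks at y=+-17 on block
    m=[]
    for sg in(1,-1):
        a=np.array([px(.010+.001*k/2,sg*.0165,.0605) for k in range(-14,15)])
        v=cv2.remap(g,a[:,0].astype(np.float32),a[:,1].astype(np.float32),cv2.INTER_LINEAR).ravel().astype(float)
        w=np.clip(v-v.min()-.5*(v.max()-v.min()),0,None);m.append((w@(np.arange(-14,15)*.0005)/w.sum()+.010, v.max()))
    ax=np.mean([k[0] for k in m])
    # unrolled wheel: angle x width
    al=np.linspace(-1.0,1.0,201);yy=np.linspace(-.0105,.0105,85)
    P=np.array([[px(ax+.022*np.sin(a),y,.049+.022*np.cos(a)) for y in yy] for a in al]).astype(np.float32)
    u=cv2.remap(g,P[...,0],P[...,1],cv2.INTER_CUBIC)
    if dbg: cv2.imwrite(dbg,cv2.resize(u[::-1,::-1],(340,400)))
    bg=cv2.medianBlur(u,41).astype(float);d=(bg-u).clip(0)
    mk=(d>.45*np.percentile(d,99.5)).astype(np.uint8)
    n,_,st,ce=cv2.connectedComponentsWithStats(mk)
    bl=sorted((al[0]+ce[k][1]*.01,yy[0]+ce[k][0]*.00025) for k in range(1,n) if st[k,4]>12)
    rows=[]
    for a,y in bl:
        if rows and a-np.mean([r[0] for r in rows[-1]])<.2: rows[-1].append((a,y))
        else: rows.append([(a,y)])
    print('wheel',i,'ax',np.round(m,4).tolist(),[(round(np.mean([b[0] for b in r]),3),len(r)) for r in rows],'theta',[round(np.mean([b[0] for b in r])+.6*(len(r)-1),3) for r in rows])
E
python3 - <<'E'
from dots import *
look(load('w16'),3,'pics/u3.png');look(load('w19'),2)
plan([(.55,-.003,.16,-.06)])
E
```

```text
wheel 3 ax [[0.0099, 198.0], [0.0099, 131.0]] [(np.float64(-0.636), 3), (np.float64(-0.031), 3), (np.float64(0.554), 1)] theta [np.float64(0.564), np.float64(1.169), np.float64(0.554)]
wheel 2 ax [[0.0097, 198.0], [0.0098, 129.0]] [(np.float64(-0.364), 5), (np.float64(0.234), 4), (np.float64(0.817), 3)] theta [np.float64(2.036), np.float64(2.034), np.float64(2.017)]
(0.55, -0.003, 0.16, -0.06) turn [ 0.0018 -0.0014  0.0571] shift [ 0.1226 -0.3882  0.0237] | 0.5 9.8
```

Call:
{"api": "play_rows", "payload": {
  "increments": [0, 0, 0.057, 0, 0, 0, -1, 0, 0, 0, 0.0111, -0.0353, 0.0022, -1, 0, 0, 0, 0.0111, -0.0353, 0.0022, -1, 0, 0, 0, 0.0111, -0.0353, 0.0022, -1, 0, 0, 0, 0.0111, -0.0353, 0.0022, -1, 0, 0, 0, 0.0111, -0.0353, 0.0022, -1, 0, 0, 0, 0.0111, -0.0353, 0.0022, -1]
}}

```text
time_s: 43.07
tcp_pos: [0.4822, -0.173, 0.1667]
tcp_rot: [1.0, -0.03, -0.002, -0.001]
contact_force: [0.3, -0.9, -0.9]
opening: 0.0009
grip_force: 0.0
```

Call:
{"api": "play_rows", "payload": {
  "increments": [0, 0, 0, 0.0111, -0.0353, 0.0022, -1, 0, 0, 0, 0.0111, -0.0353, 0.0022, -1, 0, 0, 0, 0.0111, -0.0353, 0.0022, -1, 0, 0, 0, 0.0111, -0.0353, 0.0022, -1, 0, 0, 0, 0.0111, -0.0353, 0.0022, -1, 0, 0, 0, 0, 0, 0, -1, 0, 0, 0, 0, 0, 0, -1, 0, 0, 0, 0, 0, 0, -1]
}}

```text
time_s: 43.73
tcp_pos: [0.548, -0.0025, 0.1562]
tcp_rot: [1.0, -0.03, -0.002, -0.0]
contact_force: [-0.3, -0.4, -0.6]
opening: -0.0004
grip_force: 0.0
```

Run:
```python
from dots import *
s=snap('wrist','w23')
for i in(1,2,3): look(s,i)
st=env.state();print(st['tcp_pos'],st['opening'])
W=[np.r_[bay(i)+X*.0098] for i in(1,2,3)];print(np.round(W,4))
plan([(*(W[1]+X*.007),.085,-.0605)],st)
```

```text
wheel 1 ax [[0.0096, 230.0], [0.009, 249.0]] [(np.float64(-0.756), 3), (np.float64(-0.167), 2), (np.float64(0.421), 1)] theta [np.float64(0.444), np.float64(0.433), np.float64(0.421)]
wheel 2 ax [[0.0097, 237.0], [0.0096, 181.0]] [(np.float64(-0.369), 5), (np.float64(0.226), 4), (np.float64(0.812), 3)] theta [np.float64(2.031), np.float64(2.026), np.float64(2.012)]
wheel 3 ax [[0.0098, 243.0], [0.0097, 182.0]] [(np.float64(-0.641), 3), (np.float64(-0.044), 2), (np.float64(0.547), 1)] theta [np.float64(0.559), np.float64(0.556), np.float64(0.547)]
[ 0.54820508 -0.00312753  0.15669108] -9.37697906900997e-05
[[ 0.6022 -0.1051]
 [ 0.6083 -0.0053]
 [ 0.6143  0.0945]]
(np.float64(0.6152692632770569), np.float64(-0.005715780067116344), 0.085, -0.0605) turn [ 0.      0.0026 -0.    ] shift [ 0.0671 -0.0015  0.0717] | 0.0 2.4
```

Call:
{"api": "play_rows", "payload": {
  "increments": [0, 0, 0, 0.023, -0.0005, 0.0238, -1, 0, 0, 0, 0.023, -0.0005, 0.0238, -1, 0, 0, 0, 0.023, -0.0005, 0.0238, -1, 0, 0, 0, 0, 0, 0.009, -1, 0, 0, 0, 0, 0, 0, -1, 0, 0, 0, 0, 0, 0, -1, 0, 0, 0, 0, 0, 0, -1]
}}

```text
time_s: 44.37
tcp_pos: [0.618, -0.006, 0.0789]
tcp_rot: [1.0, -0.031, 0.001, 0.0]
contact_force: [0.0, -0.1, 0.9]
opening: 0.0002
grip_force: 0.0
```

Call:
{"api": "play_rows", "payload": {
  "increments": [0, 0, 0, 0, 0, 0, -1, 0, 0, 0, 0, 0, 0, -1]
}}

```text
time_s: 44.53
tcp_pos: [0.6186, -0.0054, 0.0796]
tcp_rot: [1.0, -0.03, 0.001, 0.0]
contact_force: [-0.4, 0.2, 0.2]
opening: -0.0002
grip_force: 0.0
```

Call:
{"api": "play_rows", "payload": {
  "increments": [0, 0, 0, -0.0015, 0, 0.006, -1, 0, 0, 0, 0, 0, 0, -1, 0, 0, 0, 0, 0, 0, -1, 0, 0, 0, 0, 0, 0, -1]
}}

```text
time_s: 44.87
tcp_pos: [0.6165, -0.005, 0.0716]
tcp_rot: [1.0, -0.03, -0.0, -0.0]
contact_force: [-0.3, 0.2, 0.2]
opening: -0.0003
grip_force: 0.0
```

Call:
{"api": "play_rows", "payload": {
  "increments": [0, 0, 0, 0, 0, 0.001, -1, 0, 0, 0, 0, 0, 0, -1, 0, 0, 0, 0, 0, 0, -1]
}}

```text
time_s: 45.12
tcp_pos: [0.6169, -0.0051, 0.071]
tcp_rot: [1.0, -0.03, 0.0, -0.0]
contact_force: [-0.5, 0.5, 2.3]
opening: -0.0002
grip_force: 1.0
```

Call:
{"api": "play_rows", "payload": {
  "increments": [0, 0, 0, 0, 0, 0.001, -1, 0, 0, 0, 0, 0, 0, -1, 0, 0, 0, 0, 0, 0, -1]
}}

```text
time_s: 45.37
tcp_pos: [0.6177, -0.0051, 0.0708]
tcp_rot: [1.0, -0.03, 0.001, 0.0]
contact_force: [-0.5, -0.0, 5.2]
opening: 0.0003
grip_force: 2.6
```

Call:
{"api": "play_rows", "payload": {
  "increments": [0, 0, 0, -0.004, 0, 0, -1, 0, 0, 0, -0.004, 0, 0, -1, 0, 0, 0, -0.004, 0, 0, -1, 0, 0, 0, -0.004, 0, 0, -1, 0, 0, 0, -0.001, 0, 0, -1, 0, 0, 0, 0, 0, 0, -1, 0, 0, 0, 0, 0, 0, -1]
}}

```text
time_s: 45.95
tcp_pos: [0.6004, -0.0041, 0.0708]
tcp_rot: [1.0, -0.03, 0.001, 0.0]
contact_force: [0.2, 0.3, 6.7]
opening: -0.0002
grip_force: 3.3
```

Call:
{"api": "play_rows", "payload": {
  "increments": [0, 0, 0, 0, 0, -0.006, -1, 0, 0, 0, -0.02, 0, -0.03, -1, 0, 0, 0, -0.03, 0, -0.03, -1, 0, 0, 0, 0, 0, 0, -1, 0, 0, 0, 0, 0, 0, -1]
}}

```text
time_s: 46.37
tcp_pos: [0.55, -0.0011, 0.1366]
tcp_rot: [1.0, -0.03, 0.001, 0.0]
contact_force: [-0.4, 0.2, 0.1]
opening: 0.0001
grip_force: 0.0
```

Run:
```python
from dots import *
s=snap('wrist','w24');print(env.state()['tcp_pos'])
for i in(1,2,3): look(s,i)
```

```text
[ 0.54981461 -0.00113245  0.13514747]
wheel 1 ax [[0.0096, 229.0], [0.0092, 253.0]] [(np.float64(-0.757), 3), (np.float64(-0.168), 2), (np.float64(0.414), 1)] theta [np.float64(0.443), np.float64(0.432), np.float64(0.414)]
wheel 2 ax [[0.0097, 236.0], [0.0098, 181.0]] [(np.float64(-0.515), 4), (np.float64(0.07), 3), (np.float64(0.657), 2)] theta [np.float64(1.285), np.float64(1.27), np.float64(1.257)]
wheel 3 ax [[0.0098, 246.0], [0.0098, 178.0]] [(np.float64(-0.636), 3), (np.float64(-0.041), 2), (np.float64(0.548), 1)] theta [np.float64(0.564), np.float64(0.559), np.float64(0.548)]
```

Call:
{"api": "play_rows", "payload": {
  "increments": [0, 0, 0, 0.03, 0, 0.025, -1, 0, 0, 0, 0.0295, 0, 0.025, -1, 0, 0, 0, 0, 0, 0.009, -1, 0, 0, 0, 0, 0, 0, -1, 0, 0, 0, 0, 0, 0, -1, 0, 0, 0, 0, 0, 0, -1]
}}

```text
time_s: 46.92
tcp_pos: [0.6087, -0.0046, 0.0741]
tcp_rot: [1.0, -0.03, -0.002, -0.0]
contact_force: [0.5, -0.3, -0.1]
opening: 0.0003
grip_force: 0.0
```

Call:
{"api": "play_rows", "payload": {
  "increments": [0, 0, 0, 0, 0, 0.003, -1, 0, 0, 0, 0, 0, 0, -1, 0, 0, 0, 0, 0, 0, -1, 0, 0, 0, 0, 0, 0, -1]
}}

```text
time_s: 47.25
tcp_pos: [0.6095, -0.0046, 0.0732]
tcp_rot: [1.0, -0.03, 0.0, 0.0]
contact_force: [0.6, -0.1, 0.5]
opening: -0.0
grip_force: 0.0
```

Call:
{"api": "play_rows", "payload": {
  "increments": [0, 0, 0, 0, 0, 0.0015, -1, 0, 0, 0, 0, 0, 0, -1, 0, 0, 0, 0, 0, 0, -1]
}}

```text
time_s: 47.5
tcp_pos: [0.6097, -0.0047, 0.0717]
tcp_rot: [1.0, -0.03, 0.0, 0.0]
contact_force: [-0.3, -0.2, 0.7]
opening: -0.0002
grip_force: 0.0
```

Call:
{"api": "play_rows", "payload": {
  "increments": [0, 0, 0, 0, 0, 0.0017, -1, 0, 0, 0, 0, 0, 0, -1, 0, 0, 0, 0, 0, 0, -1]
}}

```text
time_s: 47.75
tcp_pos: [0.6106, -0.0048, 0.071]
tcp_rot: [1.0, -0.03, 0.001, 0.0]
contact_force: [0.1, 0.8, 4.6]
opening: -0.0
grip_force: 2.2
```

Call:
{"api": "play_rows", "payload": {
  "increments": [0, 0, 0, -0.0016, 0, 0, -1, 0, 0, 0, 0, 0, 0, -1, 0, 0, 0, 0, 0, 0, -1, 0, 0, 0, 0, 0, 0, -1]
}}

```text
time_s: 48.08
tcp_pos: [0.6091, -0.0047, 0.071]
tcp_rot: [1.0, -0.03, 0.001, 0.0]
contact_force: [1.5, -0.0, 5.2]
opening: 0.0002
grip_force: 2.8
```

Call:
{"api": "play_rows", "payload": {
  "increments": [0, 0, 0, 0, 0, -0.006, -1, 0, 0, 0, -0.03, 0, -0.03, -1, 0, 0, 0, -0.028, 0, -0.03, -1, 0, 0, 0, 0, 0, 0, -1, 0, 0, 0, 0, 0, 0, -1, 0, 0, 0, 0, 0, 0, -1]
}}

```text
time_s: 48.58
tcp_pos: [0.5502, -0.0011, 0.1348]
tcp_rot: [1.0, -0.03, -0.0, -0.0]
contact_force: [-0.4, -0.3, 0.4]
opening: -0.0001
grip_force: 0.0
```

Run:
```python
from dots import *
s=snap('wrist','w25');print(env.state()['tcp_pos'])
look(s,2);W=bay(1)+X*.0098
plan([(*(W-X*.009),.085,-.0605)])
```

```text
[ 0.55011806 -0.00109844  0.13408193]
wheel 2 ax [[0.0098, 231.0], [0.0097, 179.0]] [(np.float64(-0.575), 4), (np.float64(0.01), 3), (np.float64(0.601), 2)] theta [np.float64(1.225), np.float64(1.21), np.float64(1.201)]
(np.float64(0.593252226423215), np.float64(-0.10456541379520137), 0.085, -0.0605) turn [-0.0002  0.0022  0.0006] shift [0.0493 0.1007 0.0491] | 0.0 2.9
```

Call:
{"api": "play_rows", "payload": {
  "increments": [0, 0, 0, 0.0164, 0.0335, 0, -1, 0, 0, 0, 0.0164, 0.0335, 0, -1, 0, 0, 0, 0.0164, 0.0335, 0, -1, 0, 0, 0, 0, 0, 0.03, -1, 0, 0, 0, 0, 0, 0.0245, -1, 0, 0, 0, 0, 0, 0, -1, 0, 0, 0, 0, 0, 0, -1, 0, 0, 0, 0, 0, 0, -1]
}}

```text
time_s: 49.3
tcp_pos: [0.5941, -0.1042, 0.0807]
tcp_rot: [1.0, -0.03, -0.0, -0.0]
contact_force: [0.5, -0.9, 0.3]
opening: 0.0003
grip_force: 0.0
```

Call:
{"api": "play_rows", "payload": {
  "increments": [0, 0, 0, 0, 0, 0.005, -1, 0, 0, 0, 0, 0, 0, -1, 0, 0, 0, 0, 0, 0, -1, 0, 0, 0, 0, 0, 0, -1]
}}

```text
time_s: 49.63
tcp_pos: [0.5943, -0.1043, 0.0768]
tcp_rot: [1.0, -0.03, 0.001, 0.0]
contact_force: [-0.0, -0.4, -0.2]
opening: 0.0001
grip_force: 0.0
```

Call:
{"api": "play_rows", "payload": {
  "increments": [0, 0, 0, 0, 0, 0.005, -1, 0, 0, 0, 0, 0, 0, -1, 0, 0, 0, 0, 0, 0, -1, 0, 0, 0, 0, 0, 0, -1]
}}

```text
time_s: 49.97
tcp_pos: [0.594, -0.1044, 0.071]
tcp_rot: [1.0, -0.03, 0.0, 0.0]
contact_force: [0.7, -0.5, 0.4]
opening: 0.0001
grip_force: 0.5
```

Call:
{"api": "play_rows", "payload": {
  "increments": [0, 0, 0, 0, 0, 0.0013, -1, 0, 0, 0, 0, 0, 0, -1, 0, 0, 0, 0, 0, 0, -1]
}}

```text
time_s: 50.22
tcp_pos: [0.5947, -0.1046, 0.0709]
tcp_rot: [1.0, -0.03, 0.001, 0.0]
contact_force: [0.0, 0.5, 5.3]
opening: 0.0002
grip_force: 2.6
```

Call:
{"api": "play_rows", "payload": {
  "increments": [0, 0, 0, 0.004, 0, 0, -1, 0, 0, 0, 0.004, 0, 0, -1, 0, 0, 0, 0.004, 0, 0, -1, 0, 0, 0, 0.004, 0, 0, -1, 0, 0, 0, 0.001, 0, 0, -1, 0, 0, 0, 0, 0, 0, -1, 0, 0, 0, 0, 0, 0, -1]
}}

```text
time_s: 50.8
tcp_pos: [0.6119, -0.1056, 0.0708]
tcp_rot: [1.0, -0.03, 0.001, 0.0]
contact_force: [0.8, 0.8, 4.7]
opening: -0.0002
grip_force: 2.5
```

Call:
{"api": "play_rows", "payload": {
  "increments": [0, 0, 0, 0, 0, -0.006, -1, 0, 0, 0, -0.03, 0, -0.03, -1, 0, 0, 0, -0.03, 0, -0.03, -1, 0, 0, 0, 0, 0, 0, -1, 0, 0, 0, 0, 0, 0, -1, 0, 0, 0, 0, 0, 0, -1]
}}

```text
time_s: 51.3
tcp_pos: [0.5517, -0.1019, 0.1342]
tcp_rot: [1.0, -0.03, -0.0, -0.0]
contact_force: [-0.6, 0.4, -0.9]
opening: -0.0
grip_force: 0.0
```

Run:
```python
from dots import *
s=snap('wrist','w26');print(env.state()['tcp_pos'])
look(s,1);look(s,2);W=bay(1)+X*.0098
plan([(*W,.0755,-.0605)])
```

```text
[ 0.55161187 -0.10174383  0.13344248]
wheel 1 ax [[0.0097, 243.0], [0.0096, 188.0]] [(np.float64(-0.576), 4), (np.float64(0.007), 3), (np.float64(0.598), 2)] theta [np.float64(1.224), np.float64(1.207), np.float64(1.198)]
wheel 2 ax [[0.0097, 253.0], [0.0097, 184.0]] [(np.float64(-0.572), 4), (np.float64(0.012), 3), (np.float64(0.604), 2)] theta [np.float64(1.228), np.float64(1.212), np.float64(1.204)]
(np.float64(0.6022357603216383), np.float64(-0.10510958168829941), 0.0755, -0.0605) turn [-0.0004  0.0015  0.0006] shift [0.0507 0.0003 0.0579] | 0.0 1.8
```

Call:
{"api": "play_rows", "payload": {
  "increments": [0, 0, 0, 0.0072, -0.0333, 0, -1, 0, 0, 0, 0.0072, -0.0333, 0, -1, 0, 0, 0, 0.0072, -0.0333, 0, -1, 0, 0, 0, 0.0072, -0.0333, 0, -1, 0, 0, 0, 0.0072, -0.0333, 0, -1, 0, 0, 0, 0.0072, -0.0333, 0, -1, 0, 0, 0, 0, 0, 0, -1, 0, 0, 0, 0, 0, 0, -1]
}}

```text
time_s: 52.02
tcp_pos: [0.6068, 0.0967, 0.1324]
tcp_rot: [1.0, -0.028, -0.002, 0.0]
contact_force: [0.0, -0.6, -0.5]
opening: 0.0002
grip_force: 0.0
```

Call:
{"api": "play_rows", "payload": {
  "increments": [0, 0, 0, 0, 0, 0.03, -1, 0, 0, 0, 0, 0, 0.02, -1, 0, 0, 0, 0, 0, 0.006, -1, 0, 0, 0, 0, 0, 0, -1, 0, 0, 0, 0, 0, 0, -1, 0, 0, 0, 0, 0, 0, -1, 0, 0, 0, 0, 0, 0, -1]
}}

```text
time_s: 52.6
tcp_pos: [0.6083, 0.0946, 0.0803]
tcp_rot: [1.0, -0.03, 0.002, -0.0]
contact_force: [-0.3, 0.3, 0.4]
opening: -0.0002
grip_force: 0.0
```

Call:
{"api": "play_rows", "payload": {
  "increments": [0, 0, 0, 0, 0, 0.0025, -1, 0, 0, 0, 0, 0, 0, -1, 0, 0, 0, 0, 0, 0, -1, 0, 0, 0, 0, 0, 0, -1]
}}

```text
time_s: 52.93
tcp_pos: [0.6071, 0.095, 0.0762]
tcp_rot: [1.0, -0.03, 0.0, 0.0]
contact_force: [0.8, 1.5, -0.1]
opening: -0.0001
grip_force: 0.0
```

Call:
{"api": "play_rows", "payload": {
  "increments": [0, 0, 0, 0, 0, 0.005, -1, 0, 0, 0, 0, 0, 0, -1, 0, 0, 0, 0, 0, 0, -1, 0, 0, 0, 0, 0, 0, -1]
}}

```text
time_s: 53.27
tcp_pos: [0.6073, 0.095, 0.071]
tcp_rot: [1.0, -0.03, 0.0, -0.0]
contact_force: [0.8, -0.0, 0.7]
opening: 0.0
grip_force: 0.6
```

Call:
{"api": "play_rows", "payload": {
  "increments": [0, 0, 0, 0, 0, 0.001, -1, 0, 0, 0, 0, 0, 0, -1, 0, 0, 0, 0, 0, 0, -1]
}}

```text
time_s: 53.52
tcp_pos: [0.6077, 0.095, 0.071]
tcp_rot: [1.0, -0.03, 0.001, -0.0]
contact_force: [0.9, 1.0, 4.2]
opening: -0.0003
grip_force: 2.7
```

Call:
{"api": "play_rows", "payload": {
  "increments": [0, 0, 0, 0.004, 0, 0, -1, 0, 0, 0, 0.004, 0, 0, -1, 0, 0, 0, 0.004, 0, 0, -1, 0, 0, 0, 0.002, 0, 0, -1, 0, 0, 0, 0, 0, 0, -1, 0, 0, 0, 0, 0, 0, -1, 0, 0, 0, 0, 0, 0, -1]
}}

```text
time_s: 54.1
tcp_pos: [0.622, 0.0941, 0.0709]
tcp_rot: [1.0, -0.03, 0.001, -0.0]
contact_force: [0.4, -0.4, 5.0]
opening: 0.0003
grip_force: 2.6
```

Call:
{"api": "play_rows", "payload": {
  "increments": [0, 0, 0, 0, 0, -0.006, -1, 0, 0, 0, -0.03, 0, -0.03, -1, 0, 0, 0, -0.03, 0, -0.03, -1, 0, 0, 0, 0, 0, 0, -1, 0, 0, 0, 0, 0, 0, -1, 0, 0, 0, 0, 0, 0, -1]
}}

```text
time_s: 54.6
tcp_pos: [0.5618, 0.0976, 0.1344]
tcp_rot: [1.0, -0.03, -0.0, 0.0]
contact_force: [-0.4, -0.0, -0.3]
opening: 0.0003
grip_force: 0.0
```

Run:
```python
from dots import *
s=snap('wrist','w27');st=env.state();print(st['tcp_pos'])
for i in(2,3):look(s,i)
plan([(.50,-.10,.30,-.06)],st)
```

```text
[0.56175698 0.09755144 0.13371204]
wheel 2 ax [[0.0098, 240.0], [0.0086, 254.0]] [(np.float64(-0.54), 4), (np.float64(0.037), 3), (np.float64(0.635), 2)] theta [np.float64(1.26), np.float64(1.237), np.float64(1.235)]
wheel 3 ax [[0.0098, 239.0], [0.0099, 184.0]] [(np.float64(-0.581), 4), (np.float64(0.006), 3), (np.float64(0.595), 2)] theta [np.float64(1.219), np.float64(1.206), np.float64(1.195)]
(0.5, -0.1, 0.3, -0.06) turn [ 0.0001  0.0018 -0.    ] shift [-0.0498  0.2009 -0.1663] | 0.0 6.4
```

Call:
{"api": "play_rows", "payload": {
  "increments": [0, 0, 0, -0.01, 0.005, -0.04, -1, 0, 0, 0, -0.01, 0.005, -0.04, -1, 0, 0, 0, -0.01, 0.005, -0.04, -1, 0, 0, 0, -0.01, 0.005, -0.04, -1, 0, 0, 0, 0, 0, 0, -1, 0, 0, 0, 0, 0, 0, -1, 0, 0, 0, 0, 0, 0, -1]
}}

```text
time_s: 55.23
tcp_pos: [0.5211, 0.0799, 0.2933]
tcp_rot: [1.0, -0.03, -0.001, -0.0]
contact_force: [-0.4, 0.5, -0.2]
opening: -0.0002
grip_force: 0.0
```

Run:
```python
from tray import *
t=snap('top','t28');a=snap('scene','s28');tray(t)
im=np.zeros((600,800,3),np.uint8);im[:300,:400]=cv2.resize(t['img'],(400,300));im[:300,400:]=cv2.resize(t['img'][160:290,325:455],(400,300),interpolation=cv2.INTER_CUBIC)
im[300:]=cv2.resize(a['img'][110:300,90:400],(800,490))[60:360]
cv2.imwrite('pics/v28.png',im[:,:,::-1])
```

```text
tray 5193.5 [ 0.5187 -0.3809] [[0.672, -0.299], [0.686, -0.457], [0.365, -0.459], [0.353, -0.309]]
```

View pics/v28.png

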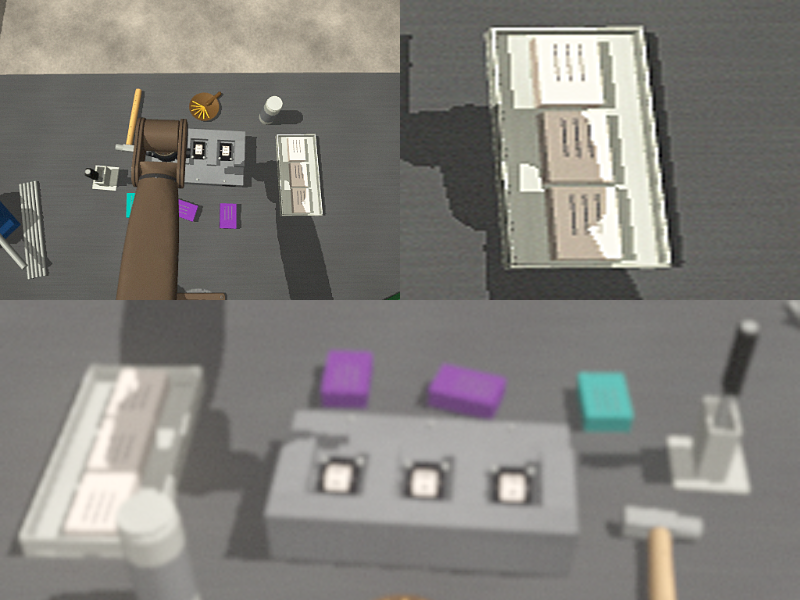

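All three covers lie in the tray, the bar stands in its holder, and the wheels read about 1.21, 1.21 and 1.21. The bystanders and look-alikes have not moved.

```bash
python3 -c "
from rig import env
print(env.close_job())"
```

```text
the job is handed in; nothing more can be done
None
```

The job is handed in: all three covers were levered off with the bar and lie in the tray, the bar stands in its holder again, and all three wheels show the three-dot row at the index marks (measured about 1.21 rad each against 1.2).

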